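Load the sprung test feeder and switch on the load lever

TASK

Pull the feeder's yellow follower back until its catch holds it, stand every green-banded module upright in the track one behind another with their broad slotted faces towards the follower, then press the red release so that the follower closes and pushes the row against the blue end stop. Only then switch the load on: lift the red lockout collar on the lever, swing the lever past the striped gate all the way over to the green end, and let the collar drop back down. Leave the red-banded reject module and everything else on the table alone, and never force the lever through the gate with the collar down.

Things in the scene. Friction and masses are not known exactly. Their poses are not given: they have to be found in the camera images.
- feeder: fixed aluminium feeder, track along its own y; origin on the table under the track. Track floor 6 mm high, 57 mm wide inside (x +-28.5 mm), walls with flared lips end 23 mm up. Blue end stop: inner face y = -100 mm, 44 mm high. Room with the follower caught: y = -100 to +105 mm. A seated module: centre 34 mm above the table, its x (thickness) along the feeder's y
- follower (a joint): follower travel along feeder +y, m: 0 = forward (its face 20 mm from the end stop), 0.193 = end of travel. Sprung towards 0 with 6 to 10 N and damped (4 N at 0.1 m/s). Pulled past about 0.187 it snaps over a spring catch (2 to 4 N more), which then holds it at 0.182 to 0.187; let go earlier, it runs forward again
- follower_grip (a point): middle of the follower's black upright grip post, 20 mm (feeder x) x 16 mm (feeder y), from 47 to 93 mm above the table; this point is 74 mm above it. It stands on the yellow follower block (52 x 24 mm, top 47 mm up), whose face to the modules is 12 mm from this point towards the end stop. Axes as the feeder's
- release (a joint): how far the red release pad is pressed, m: 0 = up, 0.012 = fully down; sprung with 3 to 5 N. Pressed more than 9 mm it frees the caught follower, which then runs forward by itself. (It dips by itself when the follower passes.)
- release_top (a point): centre of the top of the red round release pad, 28 mm diameter, 44 mm above the table when up; on the robot's side of the feeder near the track's rear end (feeder x -82, y +100 mm)
- switchbox: fixed grey load switch box, 150 x 110 x 48 mm, origin under its middle. The lever swings in its x-z plane; red marker at its -x end (off), green at +x (on). In the middle a pair of yellow-black gate fins: 20 mm along x, at y +-12 to +-22 mm, up to 137 mm above the table
- lever_hinge (a point): the lever's pivot, 55 mm above the table over the box's origin, axis along the box's y; axes as the box's
- lever (a joint): lever angle from upright, rad: -0.32 = full off (leaning to box -x, red), +0.32 = full on (leaning to +x, green). Stays where it is left (friction about 1.5 N at the collar; hold the collar and lean the grip with the lever). With the collar down the fins block it at about -0.2; beyond +0.2 the collar can drop again
- collar (a joint): how far the collar is lifted along the lever, m: 0 = down, 0.016 = fully up; sprung down with 2.5 to 3.7 N. It takes more than 0.012 to pass the gate
- collar_grip (a point): grip point in the red collar, a cylinder 36 mm in diameter and 40 mm long round the lever: on its axis, 30 mm above its lower edge and 10 mm below its top, 118 mm from the pivot when down. Its z points up along the lever, its y along the pivot's axis. The lever's black end cap (22 mm diameter) ends 154 mm from the pivot. Two lugs under the collar meet the fins
- module1_c (a point): centre (28 mm above its underside) of module1: a grey plastic block module, with a green band and green top, 40 mm thick (its x) x 52 mm wide (its y) x 56 mm tall (z up), about 0.13 kg, standing upright on the table; its broad 52 x 56 mm faces have dark slots. To be loaded if present.
- module2_c (a point): centre (28 mm above its underside) of module2: a grey plastic block module, with a green band and green top, 40 mm thick (its x) x 52 mm wide (its y) x 56 mm tall (z up), about 0.13 kg, standing upright on the table; its broad 52 x 56 mm faces have dark slots. To be loaded if present.
- module3_c (a point): centre (28 mm above its underside) of module3: a grey plastic block module, with a green band and green top, 40 mm thick (its x) x 52 mm wide (its y) x 56 mm tall (z up), about 0.13 kg, standing upright on the table; its broad 52 x 56 mm faces have dark slots. To be loaded if present.
- module4_c (a point): centre (28 mm above its underside) of module4: a grey plastic block module, with a green band and green top, 40 mm thick (its x) x 52 mm wide (its y) x 56 mm tall (z up), about 0.13 kg, standing upright on the table; its broad 52 x 56 mm faces have dark slots. To be loaded if present.
- reject_c (a point): centre (28 mm above its underside) of reject: a grey plastic block module, with a red band and red top, 40 mm thick (its x) x 52 mm wide (its y) x 56 mm tall (z up), about 0.13 kg, standing upright on the table; its broad 52 x 56 mm faces have dark slots. Failed part: must stay where it is.
- tape_roll: roll of red tape, 64 mm diameter, 22 mm high; origin at its underside; bystander
- mug: white mug, 76 mm diameter, 90 mm high; origin at its underside; bystander
- meter: orange hand-held meter lying flat, 160 x 85 x 36 mm, long along its x; origin at its underside; bystander
- screwdriver: screwdriver lying along its x; bystander
- carton: lamp carton, 70 x 70 x 100 mm; origin at its underside; bystander
- wrench: wrench lying along its x; bystander

How it is judged (in metres and radians):
On the way, in this order (a step that is already met when the one before it is completed fails the run):
1. the follower is pulled back and held by its catch (value of joint follower above 0.18 m and velocity of joint follower below 0.01 m/s and contact force between follower and the fingers below 0.1 N), for 0.2 s.
2. all green modules stand in the track with the follower still held back (x of module1_c in the frame of feeder between -0.008 and 0.008 m and y of module1_c in the frame of feeder between -0.09 and 0.1 m and z of module1_c in the frame of feeder between 0.029 and 0.04 m and angle between each of module1_c, module2_c, module3_c, module4_c's own z axis and vertical below 0.15 rad and angle between the x axis of each of module1_c, module2_c, module3_c, module4_c and the y axis of feeder, either way round below 0.15 rad and x of module2_c in the frame of feeder between -0.008 and 0.008 m and y of module2_c in the frame of feeder between -0.09 and 0.1 m and z of module2_c in the frame of feeder between 0.029 and 0.04 m and x of module3_c in the frame of feeder between -0.008 and 0.008 m and y of module3_c in the frame of feeder between -0.09 and 0.1 m and z of module3_c in the frame of feeder between 0.029 and 0.04 m and x of module4_c in the frame of feeder between -0.008 and 0.008 m and y of module4_c in the frame of feeder between -0.09 and 0.1 m and z of module4_c in the frame of feeder between 0.029 and 0.04 m and value of joint follower above 0.175 m and contact force between each of module1, module2, module3, module4 and the fingers below 0.1 N), for 0.2 s.
3. the follower has been released and presses the row against the end stop (x of module1_c in the frame of feeder between -0.008 and 0.008 m and y of module1_c in the frame of feeder between -0.09 and 0.1 m and z of module1_c in the frame of feeder between 0.029 and 0.04 m and angle between each of module1_c, module2_c, module3_c, module4_c's own z axis and vertical below 0.15 rad and angle between the x axis of each of module1_c, module2_c, module3_c, module4_c and the y axis of feeder, either way round below 0.15 rad and x of module2_c in the frame of feeder between -0.008 and 0.008 m and y of module2_c in the frame of feeder between -0.09 and 0.1 m and z of module2_c in the frame of feeder between 0.029 and 0.04 m and x of module3_c in the frame of feeder between -0.008 and 0.008 m and y of module3_c in the frame of feeder between -0.09 and 0.1 m and z of module3_c in the frame of feeder between 0.029 and 0.04 m and x of module4_c in the frame of feeder between -0.008 and 0.008 m and y of module4_c in the frame of feeder between -0.09 and 0.1 m and z of module4_c in the frame of feeder between 0.029 and 0.04 m and value of joint follower below 0.17 m and (contact force between follower and module1 above 1 N or contact force between follower and module2 above 1 N or contact force between follower and module3 above 1 N or contact force between follower and module4 above 1 N) and y of any of module1_c, module2_c, module3_c, module4_c in the frame of feeder below -0.072 m), for 0.3 s.
4. the lever has been swung over to the on end (value of joint lever above 0.28 rad), for 0.2 s.
At the end, for the whole second after the job is handed in: Every green module stands upright on the track floor (8 mm sideways, 0.15 rad), thickness along the track, the foremost within 8 mm of the end stop, follower pressing on the row (over 1 N); lever beyond 0.28 rad; collar down within 3 mm (all of step 3 and value of joint lever above 0.28 rad and value of joint collar below 0.003 m and linear speed of each of module1, module2, module3, module4 below 0.02 m/s); the robot touches nothing.
It fails at once if the lever is forced through the gate with the collar down (value of joint lever between -0.1 and 0.1 rad and value of joint collar below 0.007 m).
It fails at once if the red-banded reject module is moved by more than 5 cm (distance of reject_c from where it was at the start of the episode above 0.05 m).
It fails at once if a bystander is moved by more than 5 cm (distance of any of tape_roll, mug, meter, screwdriver, carton, wrench from where it was at the start of the episode above 0.05 m).
Of module1, module2, module3, module4 only 3 to 4 are there at a start; the rules pass over those that are not, and their reading is None.
At some moment in a run one of module1, module2, module3, module4 may be knocked a few centimetres aside while the robot is not near it.
It also fails if it takes over 210 s, if anything falls off the work surface, if the arm or the gripper's body presses on something with over 40 N, if the wrist force passes 120 N, or if a joint passes its speed limit or range.

ROBOT

A 6-joint arm with a two-finger parallel gripper is mounted at the origin on the work surface. World frame = base frame: x ahead of the robot, y to its left, z up, the work surface at z = 0. Lengths are in mm, angles in rad, forces in N, time in s.
With the tool pointing down it reaches from about 400 to 925 mm from the base axis. Payload 3.4 kg.
Tool frame: the origin (TCP) lies between the finger pads; the fingertips stand bot.finger_overhang ahead of it and the grasp point (between the pads) lies 11 mm behind it (bot.finger_overhang is the distance from the TCP to the fingertips, in mm); x points along the fingers, z is the direction in which the jaws open and shut, and the axes are right-handed (so a half turn about x gives the same grasp; the last joint's range is limited). The gripper opens to 85 mm and grips with 20 to 120 N. Pads are 22 mm wide; open, the fingers measure 114 mm over their backs; the gripper's body (76 mm by 85 mm) begins 54 mm behind the grasp point. The pads swing forward as they close: fully open they stand 13 mm farther back than shut.
Start: joints at [-1.393, 0.307, 1.506, -0, 1.328, -0.073], TCP at [142.678, -557.023, 239.305] pointing down, gripper open.
Joint ranges: [-3.12, 3.12], [-1.05, 2.28], [0.14, 2.33], [-1.42, 4.57], [0.1, 2.73], [-2.68, 2.68]. Speed limits (rad/s): [2.57, 2.57, 3.14, 3.14, 3.14, 3.14].

INTERFACE

Orientations are given as a 3x3 rotation matrix whose columns are the frame's x, y, z axes.
In Python, from bench import bot, vision, job gives the robot as it stands. The module is installed in compiled form; this text tells all that it offers.
- The arm moves only by the tool play_rows, never from a script. Its argument "series" is a list of rows, each an object with "grip": the closure, from 0 (fully open) to 1 (shut); "offset": the shift along the tool's x, y, z in mm, a list of three; "yaw": the turn about the tool's x in rad. A call has 1 to 20 rows; each row is the pose to reach, as a shift and turn from the pose measured when the call began, along the tool's axes at that moment; what a row does not reach only later rows make up. A row lasts 1/8 s, in which the tool goes at most 62.5 mm and 10.7 degrees, less where a joint would pass 70% of its speed; a pose out of reach is approached as far as the arm can. A call with a gripper value outside its range is refused whole. The fingers move at their own pace and stop on an object; "force" is the grip in N (left out, the last holds). Time passes only in rows, so rows that repeat a pose let the fingers close. It gives the time, the measured TCP pose, the force and the opening at its end, in the units of the state.
- bot.state(): the state, without advancing time (a new reading comes with each control period).
- vision.grab_frame(name): name is "scene" or "top"; returns a dict with "frame" (384x512x3 uint8, red, green, blue), "K" (3x3 intrinsics, pixels), "k1" (the pictures are not rectified: a ray, as slopes to the right and down, at radius r is drawn at 1 + k1 r^2 times it, then the intrinsics apply), "world_to_cam" (4x4, takes a point from world to camera coordinates). Camera axes: x right, y down, z forward; pixel columns grow to the right and rows downward; lengths in mm; the calibration is good to about 2 mm. A picture is of the moment at which its call begins. There is no depth.
- job.sign_off(): hands the job in, once; it reports no verdict.
The state is a dict: "clock": time; "qpos": joint angles; "joint_velocities": joint speeds; "joint_efforts": joint torques, N m; "eef_pos": TCP position; "tcp_rot": TCP orientation; "wrist_force": force on the tool from outside, world axes, zero at the start; "moment": the same for the moment, N m; "opening": finger opening in mm.
Only numpy, scipy, OpenCV 4.12 (cv2) and the standard library are available. Lean on these libraries where they do the work, as an engineer would, in place of code of your own. Each camera call takes 0.05 s, during which the arm holds its last target.

## Working session

There is one attempt and no reset: what is moved stays moved. The work goes in short steps, Python scripts to look and compute and a tool call to move; the robot and the scene stay as the last step left them, time stands still between calls to the robot, and variables do not carry over. Pictures are saved under pics/ and viewed, and the job is handed in when it is done.

Besides the shell and the picture viewer there is one more tool, called by a JSON object that holds its "op" and its "data". play_rows: Moves the arm, as the interface text tells. Its arguments: {"type":"object","properties":{"series":{"type":"array"},"force":{"type":"number"}},"required":["series"]}

```bash
mkdir -p pics
cat > h.py <<'E'
import numpy as np, cv2, json
from bench import bot, vision, job
def grab(n,fn):
    d=vision.grab_frame(n); cv2.imwrite('pics/'+fn,cv2.cvtColor(d['frame'],cv2.COLOR_RGB2BGR))
    np.savez('pics/'+fn[:-4]+'.npz',K=d['K'],k1=d['k1'],T=d['world_to_cam'],f=d['frame']); return d
E
python3 - <<'E'
from h import *
np.set_printoptions(precision=3,suppress=True)
for n in('scene','top'):
    d=grab(n,n+'0.png'); print(d['K'],d['k1'],d['world_to_cam'])
print(bot.state(),bot.finger_overhang)
E
```

```text
[[426.709   0.    253.382]
 [  0.    426.709 194.35 ]
 [  0.      0.      1.   ]] -0.13812906314241222 [[   0.859    0.512    0.003 -451.289]
 [   0.293   -0.486   -0.824  -45.246]
 [  -0.42     0.709   -0.567 1456.924]
 [   0.       0.       0.       1.   ]]
[[363.615   0.    259.363]
 [  0.    363.615 189.991]
 [  0.      0.      1.   ]] 0.03161510783339405 [[  -0.015   -1.       0.012   13.682]
 [  -0.994    0.013   -0.11   532.408]
 [   0.11    -0.014   -0.994 1127.376]
 [   0.       0.       0.       1.   ]]
{'clock': 0.1, 'qpos': array([-1.393,  0.308,  1.508, -0.   ,  1.328, -0.073]), 'joint_velocities': array([-0.001, -0.001, -0.005,  0.001,  0.   , -0.   ]), 'joint_efforts': array([ -0.   , -45.853, -25.261,  -0.   ,   0.006,  -0.   ]), 'eef_pos': array([ 142.569, -556.427,  238.479]), 'tcp_rot': array([[-0.   ,  0.969,  0.248],
       [ 0.002,  0.248, -0.969],
       [-1.   ,  0.   , -0.002]]), 'wrist_force': array([-0.099, -0.688, -0.168]), 'moment': array([0.035, 0.029, 0.016]), 'opening': 85.39429357973194} 8.0
```

View pics/scene0.png

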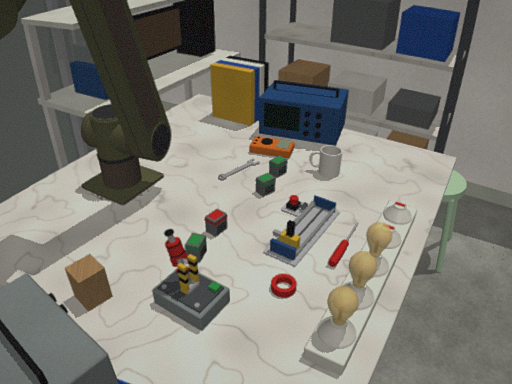

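View pics/top0.png

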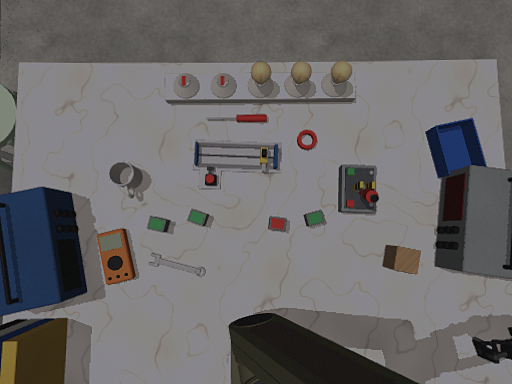

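The top view shows three green modules at about (158,224), (199,217) and (315,218), with the reject at (278,224). The feeder is at (238,155) with its follower forward, at the right end. The switch box is at (358,188). I'll zoom in for measurements.

```bash
cat >> h.py <<'E'
class Cam:
    def __init__(s,fn):
        z=np.load('pics/'+fn+'.npz'); s.K=z['K'];s.k1=float(z['k1']);s.T=z['T'];s.f=z['f']
    def ray(s,uv):
        p=(np.array(uv,float)-[s.K[0,2],s.K[1,2]])/s.K[0,0]
        q=p.copy()
        for _ in range(20): q=p/(1+s.k1*(q@q))
        d=s.T[:3,:3].T@np.array([q[0],q[1],1]); o=-s.T[:3,:3].T@s.T[:3,3]; return o,d
    def at(s,uv,z):
        o,d=s.ray(uv); return o+d*(z-o[2])/d[2]
    def proj(s,P):
        c=s.T[:3,:3]@np.array(P,float)+s.T[:3,3]; q=c[:2]/c[2]; q=q*(1+s.k1*(q@q)); return q*s.K[0,0]+[s.K[0,2],s.K[1,2]]
def tri(a,ua,b,ub):
    A=[];B=[]
    for c,u in((a,ua),(b,ub)):
        o,d=c.ray(u); d=d/np.linalg.norm(d); M=np.eye(3)-np.outer(d,d); A.append(M);B.append(M@o)
    A=np.vstack(A);B=np.concatenate(B); x=np.linalg.lstsq(A,B,rcond=None)[0]; return x,np.linalg.norm(A@x-B)
def crop(fn,x0,y0,w,h,k,out):
    im=cv2.imread('pics/'+fn+'.png')[y0:y0+h,x0:x0+w]; im=cv2.resize(im,None,fx=k,fy=k,interpolation=cv2.INTER_CUBIC)
    for i in range(0,w,10):
        cv2.line(im,(i*k,0),(i*k,6),(0,0,255),1)
        if i%20==0: cv2.putText(im,str(x0+i),(i*k,16),0,.35,(0,0,255),1)
    for i in range(0,h,10):
        cv2.line(im,(0,i*k),(6,i*k),(0,0,255),1)
        if i%20==0: cv2.putText(im,str(y0+i),(8,i*k+4),0,.35,(0,0,255),1)
    cv2.imwrite('pics/'+out,im)
E
python3 - <<'E'
from h import *
np.set_printoptions(precision=1,suppress=True)
crop('top0',185,130,110,65,7,'c1.png'); crop('top0',330,155,60,65,9,'c2.png')
crop('scene0',260,185,90,80,7,'c3.png');crop('scene0',145,225,90,105,5,'c4.png')
c=Cam('top0')
h=cv2.cvtColor(c.f,cv2.COLOR_RGB2HSV)
g=((h[...,0]>50)&(h[...,0]<80)&(h[...,1]>110)&(h[...,2]>40)).astype(np.uint8)
n,l,st,ce=cv2.connectedComponentsWithStats(g)
for i in range(1,n):
    if st[i,4]>15: print('g',st[i],ce[i],c.at(ce[i],56), cv2.minAreaRect(np.argwhere(l==i)[:,::-1].astype(np.float32)))
g=(((h[...,0]>172)|(h[...,0]<6))&(h[...,1]>130)&(h[...,2]>50)).astype(np.uint8)
n,l,st,ce=cv2.connectedComponentsWithStats(g)
for i in range(1,n):
    if st[i,4]>25: print('r',st[i],ce[i],c.at(ce[i],56))
E
```

```text
g [347 168   8   7  51] [350.2 171. ] [ 585.6 -278.4   56. ] ((350.5, 171.0), (6.0, 7.0), 90.0)
g [190 211  14  12 109] [196.5 216.8] [449.3 200.8  56. ] ((196.5821990966797, 216.78082275390625), (12.172279357910156, 8.778085708618164), 20.556041717529297)
g [309 212  14  12 113] [315.  217.6] [ 441.7 -163.9   56. ] ((314.9716796875, 217.6509552001953), (9.203156471252441, 12.225088119506836), 74.05460357666016)
g [150 219  14  11 108] [156.1 223.7] [430.2 323.8  56. ] ((156.08822631835938, 223.6470947265625), (12.126781463623047, 8.973817825317383), 14.03624439239502)
r [182  76   4   9  30] [183.2  80.1] [885.8 244.5  56. ]
r [221  76   3   9  27] [222.  80.] [885.4 120.9  56. ]
r [237 115  30   7 205] [251.4 118. ] [759.8  28.4  56. ]
r [297 130  20  19 177] [306.6 139.1] [ 689.4 -145.1   56. ]
r [205 174   9  10  66] [209.4 178.4] [567.9 161.4  56. ]
r [360 188  18  15 113] [368.4 193.9] [ 512.9 -331.9   56. ]
r [347 200   7   8  50] [350.1 203.1] [ 485.  -273.8   56. ]
r [271 218  14  11 124] [277.3 223.2] [426.1 -47.1  56. ]
```

View pics/c1.png

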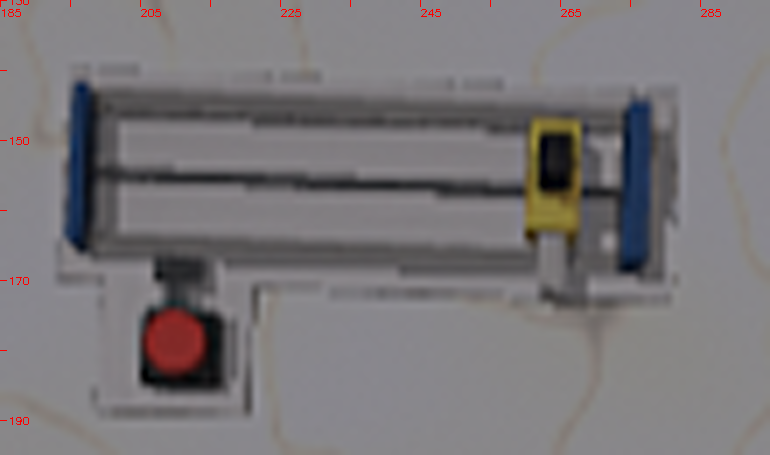

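View pics/c2.png

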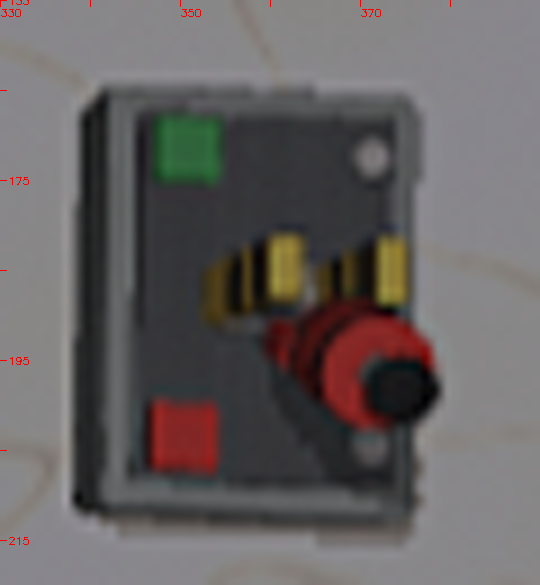

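View pics/c3.png

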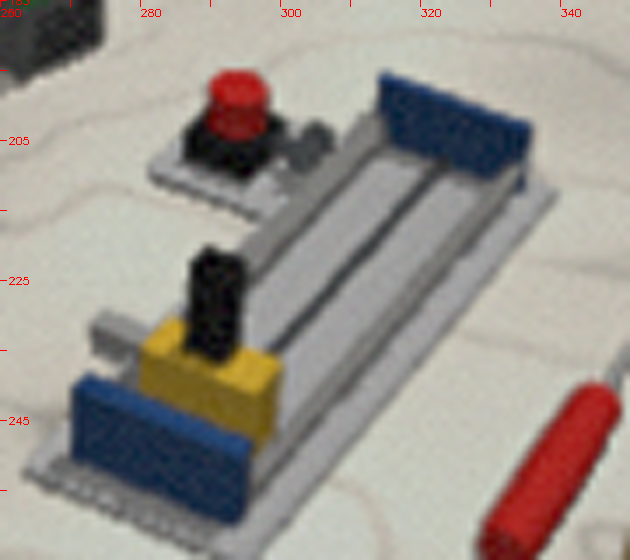

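View pics/c4.png

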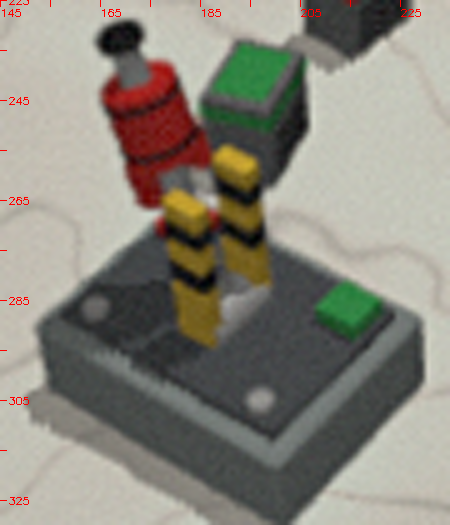

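Run:
```python
from h import *
np.set_printoptions(precision=1,suppress=True)
t=Cam('top0'); s=Cam('scene0')
a=lambda X,Y:(185+X/7-.5,130+Y/7-.5)
b=lambda X,Y:(260+X/7-.5,185+Y/7-.5)
print('cam',t.ray((0,0))[0],s.ray((0,0))[0])
print('release',t.at(a(174,341),44),s.at(b(238,85),44),tri(t,a(174,341),s,b(238,85)))
p=t.at(a(115,174),6);q=t.at(a(515,189.5),6);print('slot',p,q,np.degrees(np.arctan2(-(p-q)[0],(p-q)[1])))
p=s.at(b(437,165),6);q=s.at(b(275,350),6);print('slot s',p,q,np.degrees(np.arctan2(-(p-q)[0],(p-q)[1])))
print('post top',t.at(a(556,162-2),93),s.at(b(217,256),93),tri(t,a(556,160),s,b(217,256)))
print('blk top edges y', t.at(a(531,180),47),t.at(a(578,180),47))
print('end stop', t.at(a(625,185),44),t.at(a(650,185),44))
print('stop top corners', t.at(a(650,103),44),t.at(a(640,270),44), 'rear',t.at(a(90,85),44),t.at(a(83,250),44))
print('stop s', s.at(b(90,377),44),s.at(b(250,437),44))
# lever
c=lambda X,Y:(145+X/5-.5,225+Y/5-.5); d=lambda X,Y:(330+X/9-.5,155+Y/9-.5)
print('cap',tri(t,d(400,389),s,c(120,37)))
print('green',t.at(d(188,147),50),s.at(c(348,300),50),'red',t.at(d(183,437),50))
print('fins', t.at(d(286,270),137),t.at(d(391,270),137), s.at(c(235,160),137),s.at(c(187,205),137))
print('bolts',t.at(d(372,157),48),t.at(d(372,447),48),s.at(c(95,306),48),s.at(c(260,400),48))
print('box top corners',t.at(d(103,95),48),t.at(d(415,100),48),t.at(d(415,512),48),t.at(d(85,505),48))
```

```text
cam [ 405.3   22.  1178.9] [1012.6 -823.4  790.7]
release [570.3 163.1  44. ] [571.7 162.2  44. ] (array([570.8, 163.4,  42.9]), np.float64(0.5037187982797615))
slot [655.  195.3   6. ] [645.4   8.5   6. ] -2.929465650944047
slot s [653.  202.2   6. ] [646.7  49.9   6. ] -2.3686772131513005
post top [640.4  -8.5  93. ] [644.2  -8.3  93. ] (array([642.2,  -7.7,  91.5]), np.float64(2.3550185334798757))
blk top edges y [641.3   1.6  47. ] [641.  -19.6  47. ]
end stop [639.1 -41.   44. ] [638.9 -52.3  44. ]
stop top corners [676.8 -53.1  44. ] [600. -47.  44.] rear [688.1 201.   44. ] [612.2 204.   44. ]
stop s [610.4 -43.5  44. ] [678.6 -43.1  44. ]
cap (array([ 488.6, -302. ,  197.3]), np.float64(0.10396564366606914))
green [ 587.  -280.7   50. ] [ 576.7 -267.3   50. ] red [ 485.5 -274.7   50. ]
fins [ 532.6 -287.2  137. ] [ 532.2 -320.8  137. ] [ 535.6 -289.   137. ] [ 535.3 -323.1  137. ]
bolts [ 583.  -345.4   48. ] [ 481.4 -340.5   48. ] [ 475.7 -331.9   48. ] [ 576.9 -337.1   48. ]
box top corners [ 606.2 -252.3   48. ] [ 602.9 -361.4   48. ] [ 458.7 -354.2   48. ] [ 462.6 -240.4   48. ]
```

```bash
cat >> h.py <<'E'
FO=np.array([647.5,59.3]);FP=-0.05; BO=np.array([533.,-304.]);BP=-0.05
def fw(x,y,o=FO,p=FP): return o+[np.cos(p)*x-np.sin(p)*y,np.sin(p)*x+np.cos(p)*y]
def st():
    s=bot.state(); R=np.array(s['tcp_rot']); 
    print('t %.2f pos %s th %.3f q %s F %s op %.1f'%(s['clock'],np.round(s['eef_pos'],1),np.arctan2(R[1,2],R[0,2]),np.round(s['qpos'],2),np.round(s['wrist_force'],1),s['opening'])); return s
def go(*tg,th0=None):
    """targets (x,y,z,theta) tool down"""
    s=st(); p=np.array(s['eef_pos']);R=np.array(s['tcp_rot']);th=np.arctan2(R[1,2],R[0,2])
    for t in tg:
        d=R.T@(np.array(t[:3])-p); y=(th-t[3]+np.pi)%(2*np.pi)-np.pi
        n=max(np.linalg.norm(d)/62.5,abs(np.degrees(y))/10.7)
        print('offset',np.round(d,1),'yaw %.3f'%y,'rows>=%.1f'%n)
E
python3 - <<'E'
from h import *
x,y=fw(0,-68); print(x,y)
go((x,y,238,-1.62),(x,y,62,-1.62))
E
```

```text
644.1014164895939 -8.615017706857714
t 0.10 pos [ 142.6 -556.4  238.5] th -1.320 q [-1.39  0.31  1.51 -0.    1.33 -0.07] F [-0.1 -0.7 -0.2] op 85.4
offset [   1.3  621.8 -406.2] yaw 0.300 rows>=11.9
offset [ 177.3  621.8 -405.9] yaw 0.300 rows>=12.2
```

{"op": "play_rows", "data": {"series": [{"grip": 0.4,"offset": [1,622,-406],"yaw": 0.3},{"grip": 0.4,"offset": [1,622,-406],"yaw": 0.3},{"grip": 0.4,"offset": [1,622,-406],"yaw": 0.3},{"grip": 0.4,"offset": [1,622,-406],"yaw": 0.3},{"grip": 0.4,"offset": [1,622,-406],"yaw": 0.3},{"grip": 0.4,"offset": [1,622,-406],"yaw": 0.3},{"grip": 0.4,"offset": [1,622,-406],"yaw": 0.3},{"grip": 0.4,"offset": [1,622,-406],"yaw": 0.3},{"grip": 0.4,"offset": [1,622,-406],"yaw": 0.3},{"grip": 0.4,"offset": [1,622,-406],"yaw": 0.3},{"grip": 0.4,"offset": [1,622,-406],"yaw": 0.3},{"grip": 0.4,"offset": [1,622,-406],"yaw": 0.3},{"grip": 0.4,"offset": [1,622,-406],"yaw": 0.3},{"grip": 0.4,"offset": [1,622,-406],"yaw": 0.3},{"grip": 0.4,"offset": [1,622,-406],"yaw": 0.3}], "force": 50}}

```text
clock: 1.98
eef_pos: [643.2, -9.9, 238.2]
tcp_rot: [[-0.002, 0.999, -0.051], [0.001, -0.051, -0.999], [-1.0, -0.002, -0.001]]
wrist_force: [-1.0, -0.2, 0.3]
opening: 51.3
```

Run:
```python
from h import *
grab('top','top1.png'); grab('scene','scene1.png')
x,y=fw(0,-68)
go((x,y,110,-1.62),(x,y,62,-1.62))
```

```text
t 2.08 pos [643.5 -10.  238.5] th -1.622 q [-0.08  0.4   1.36  0.    1.38  1.54] F [ 0.4 -0.2  0.6] op 51.3
offset [128.5   0.7  -1.2] yaw -0.002 rows>=2.1
offset [176.5   0.7  -1.2] yaw -0.002 rows>=2.8
```

View pics/scene1.png

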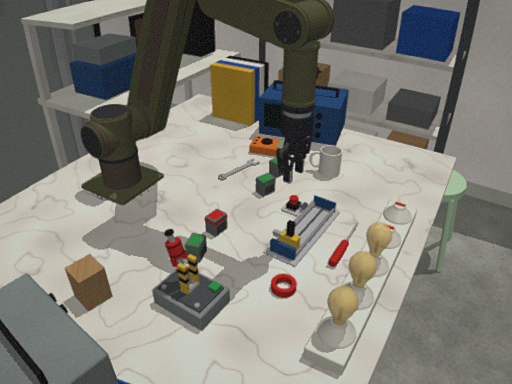

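View pics/top1.png

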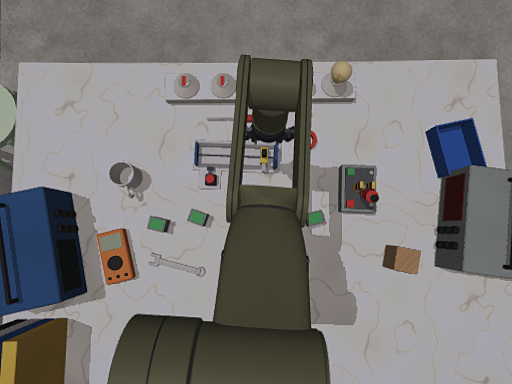

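The scene view confirms three green modules, and the gripper is above the follower at the feeder. Next I descend and close on the post.

{"op": "play_rows", "data": {"series": [{"grip": 0.4,"offset": [60,1,-1],"yaw": 0},{"grip": 0.4,"offset": [120,1,-1],"yaw": 0},{"grip": 0.4,"offset": [150,1,-1],"yaw": 0},{"grip": 0.4,"offset": [176,1,-1],"yaw": 0},{"grip": 0.4,"offset": [176,1,-1],"yaw": 0},{"grip": 1,"offset": [176,1,-1],"yaw": 0},{"grip": 1,"offset": [176,1,-1],"yaw": 0},{"grip": 1,"offset": [176,1,-1],"yaw": 0},{"grip": 1,"offset": [176,1,-1],"yaw": 0},{"grip": 1,"offset": [176,1,-1],"yaw": 0},{"grip": 1,"offset": [176,1,-1],"yaw": 0}], "force": 50}}

```text
clock: 3.45
eef_pos: [645.7, -8.2, 64.6]
tcp_rot: [[0.003, 0.999, -0.051], [0.002, -0.051, -0.999], [-1.0, 0.003, -0.002]]
wrist_force: [-0.4, 3.7, 7.2]
opening: 15.6
```

Run:
```python
from h import *
grab('scene','scene2.png'); crop('scene2',240,180,110,80,6,'c5.png')
s=st();p=s['eef_pos']; e=[-np.sin(FP),np.cos(FP)]
go(*[(p[0]+e[0]*L,p[1]+e[1]*L,62,-1.62) for L in(100,180,194)])
```

```text
t 3.50 pos [645.7  -8.2  64.6] th -1.622 q [-0.08  0.56  1.56  0.    1.02  1.54] F [-0.3  4.1  5.9] op 15.7
t 3.50 pos [645.7  -8.2  64.6] th -1.622 q [-0.08  0.56  1.56  0.    1.02  1.54] F [-0.3  4.1  5.9] op 15.7
offset [   2.8   -0.1 -100. ] yaw -0.002 rows>=1.6
offset [ 3.0e+00 -1.0e-01 -1.8e+02] yaw -0.002 rows>=2.9
offset [   3.    -0.2 -194. ] yaw -0.002 rows>=3.1
```

View pics/c5.png

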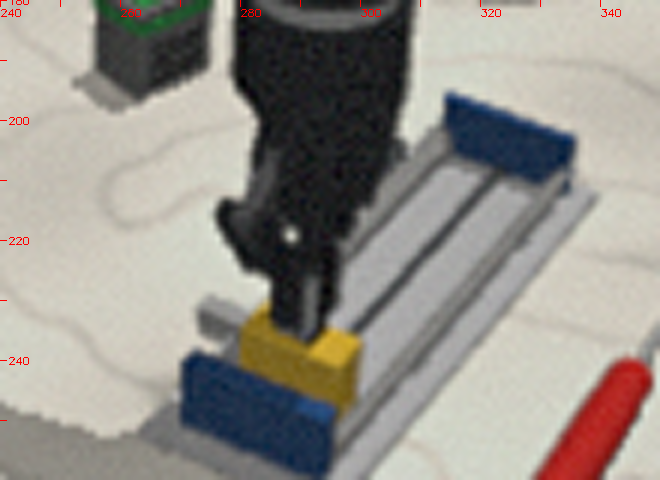

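{"op": "play_rows", "data": {"series": [{"grip": 1,"offset": [0,0,-20],"yaw": 0},{"grip": 1,"offset": [0,0,-40],"yaw": 0},{"grip": 1,"offset": [0,0,-60],"yaw": 0},{"grip": 1,"offset": [0,0,-80],"yaw": 0},{"grip": 1,"offset": [0,0,-100],"yaw": 0},{"grip": 1,"offset": [0,0,-120],"yaw": 0},{"grip": 1,"offset": [0,0,-140],"yaw": 0},{"grip": 1,"offset": [0,0,-160],"yaw": 0},{"grip": 1,"offset": [0,0,-175],"yaw": 0},{"grip": 1,"offset": [0,0,-183],"yaw": 0},{"grip": 1,"offset": [0,0,-188],"yaw": 0},{"grip": 1,"offset": [0,0,-191],"yaw": 0},{"grip": 1,"offset": [0,0,-193],"yaw": 0},{"grip": 1,"offset": [0,0,-193],"yaw": 0},{"grip": 1,"offset": [0,0,-193],"yaw": 0}], "force": 60}}

```text
clock: 5.38
eef_pos: [655.1, 180.4, 64.7]
tcp_rot: [[0.002, 0.999, -0.05], [-0.004, -0.05, -0.999], [-1.0, 0.002, 0.004]]
wrist_force: [0.3, -9.8, -1.2]
opening: 15.2
```

Run:
```python
from h import *
s=st();p=s['eef_pos']; print(p-np.array([645.7,-8.2,64.6]))
```

```text
t 5.38 pos [655.1 180.4  64.7] th -1.621 q [ 0.21  0.6   1.47 -0.01  1.07  1.83] F [ 0.3 -9.8 -1.2] op 15.2
[9.44160192e+00 1.88647809e+02 8.29412776e-02]
```

{"op": "play_rows", "data": {"series": [{"grip": 1,"offset": [0,0,-5],"yaw": 0},{"grip": 1,"offset": [0,0,-8],"yaw": 0},{"grip": 1,"offset": [0,0,-8],"yaw": 0},{"grip": 1,"offset": [0,0,-8],"yaw": 0}]}}

```text
clock: 5.88
eef_pos: [655.4, 184.7, 64.7]
tcp_rot: [[0.001, 0.999, -0.05], [-0.009, -0.05, -0.999], [-1.0, 0.002, 0.009]]
wrist_force: [0.1, -9.7, 0.2]
opening: 15.4
```

{"op": "play_rows", "data": {"series": [{"grip": 1,"offset": [0,0,3],"yaw": 0},{"grip": 1,"offset": [0,0,5],"yaw": 0},{"grip": 1,"offset": [0,0,7],"yaw": 0},{"grip": 1,"offset": [0,0,7],"yaw": 0}]}}

```text
clock: 6.38
eef_pos: [655.0, 176.4, 64.7]
tcp_rot: [[0.001, 0.999, -0.051], [-0.011, -0.051, -0.999], [-1.0, 0.001, 0.011]]
wrist_force: [1.0, -5.3, -1.6]
opening: 15.2
```

{"op": "play_rows", "data": {"series": [{"grip": 0.55,"offset": [0,0,0],"yaw": 0},{"grip": 0.55,"offset": [0,0,0],"yaw": 0},{"grip": 0.55,"offset": [0,0,0],"yaw": 0},{"grip": 0.4,"offset": [0,0,0],"yaw": 0},{"grip": 0.4,"offset": [0,0,0],"yaw": 0},{"grip": 0.4,"offset": [-60,0,0],"yaw": 0},{"grip": 0.4,"offset": [-100,0,0],"yaw": 0},{"grip": 0.4,"offset": [-100,0,0],"yaw": 0}]}}

```text
clock: 7.38
eef_pos: [657.8, 178.2, 169.5]
tcp_rot: [[0.01, 0.999, -0.051], [-0.009, -0.051, -0.999], [-1.0, 0.01, 0.008]]
wrist_force: [0.3, 0.1, -0.5]
opening: 51.6
```

Run:
```python
from h import *
st(); grab('scene','scene3.png'); crop('scene3',240,160,110,100,6,'c6.png')
```

```text
t 7.38 pos [657.8 178.2 169.5] th -1.622 q [ 0.21  0.5   1.37 -0.01  1.27  1.83] F [ 0.3  0.1 -0.5] op 51.6
```

View pics/c6.png

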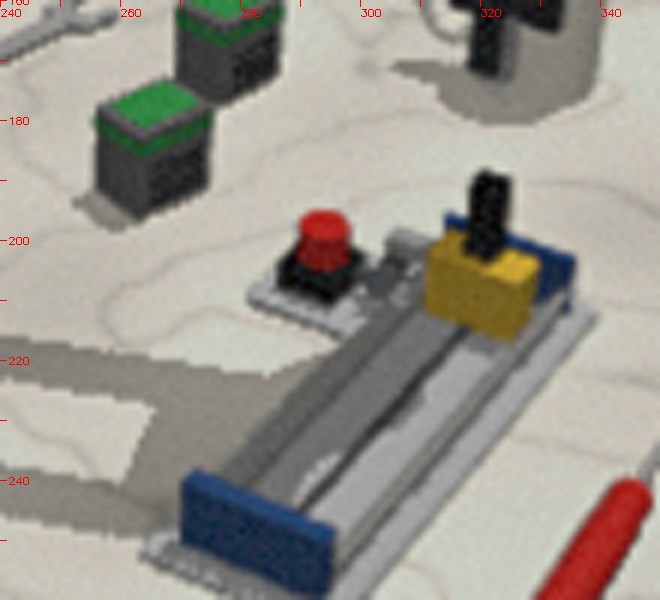

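Follower caught (post near (320,195) in the scene view, at the rear plate). Next I measure the modules.

Run:
```python
from h import *
ims=[]
for (fn,x,y) in (('top0',185,202),('top0',142,209),('top0',302,203)):
    crop(fn,x,y,28,28,10,'_.png'); ims.append(cv2.imread('pics/_.png'))
r1=np.hstack(ims); ims=[]
for (fn,x,y) in (('scene0',251,170),('scene0',264,152),('scene0',182,230)):
    crop(fn,x,y,28,28,10,'_.png'); ims.append(cv2.imread('pics/_.png'))
cv2.imwrite('pics/c7.png',cv2.resize(np.vstack([r1,np.hstack(ims)]),(800,533)))
```

```text
(no output)
```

View pics/c7.png

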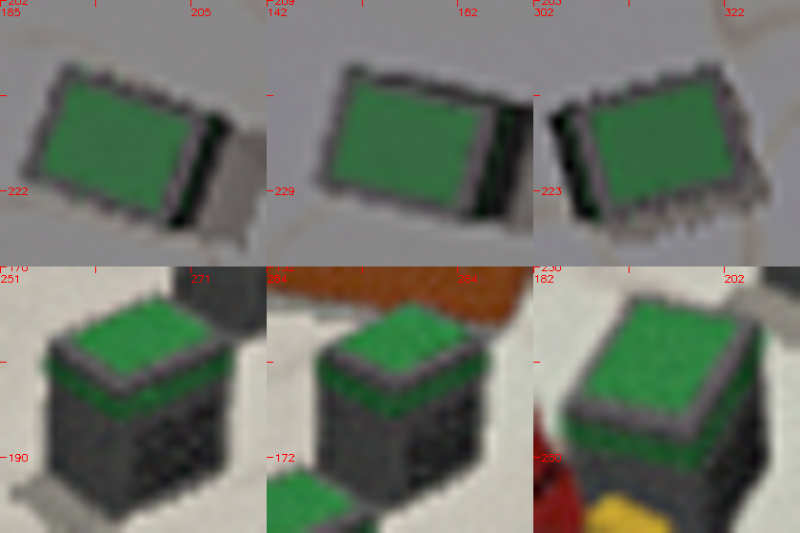

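```bash
cat >> h.py <<'E'
from scipy.optimize import minimize
def fitmod(c,uv0,half=12,z=56,col='g',m=5.):
    x0,y0=int(uv0[0])-half,int(uv0[1])-half
    f=c.f[y0:y0+2*half,x0:x0+2*half].astype(float)
    G=f[...,1]-(f[...,0]+f[...,2])/2 if col=='g' else f[...,0]-(f[...,1]+f[...,2])/2
    G=np.clip(G/np.percentile(G,92),0,1.1); k=16
    def ren(p):
        cs,sn=np.cos(p[2]),np.sin(p[2]); a,b=20-p[3],26-p[3]
        q=[c.proj((p[0]+cs*u-sn*v,p[1]+sn*u+cs*v,z)) for u,v in((a,b),(-a,b),(-a,-b),(a,-b))]
        q=(np.array(q)-[x0,y0]+.5)*k
        I=np.zeros((2*half*k,2*half*k),np.float32); cv2.fillPoly(I,[np.round(q).astype(np.int32)],1.0)
        return cv2.resize(I,(2*half,2*half),interpolation=cv2.INTER_AREA)
    cost=lambda p:((cv2.GaussianBlur(ren(p),(0,0),.5)-G)**2).sum()+.02*(p[3]-m)**2
    w=c.at(uv0,z); best=None
    for a in np.radians([-40,-20,0,20,40]):
        r=minimize(cost,[w[0],w[1],a,m],method='Nelder-Mead',options=dict(initial_simplex=np.array([[w[0],w[1],a,m],[w[0]+4,w[1],a,m],[w[0],w[1]+4,a,m],[w[0],w[1],a+.25,m],[w[0],w[1],a,m+1]]),maxiter=300))
        if best is None or r.fun<best.fun: best=r
    return best.x,best.fun
E
python3 - <<'E'
from h import *
np.set_printoptions(precision=3,suppress=True)
t=Cam('top0')
for n,uv,us in(('A',(196.5,216.8),(265,178.5)),('B',(156.1,223.7),(277.5,160.5)),('C',(315,217.6),(196.5,240))):
    s=Cam('scene0')
    print(n,fitmod(t,uv),s.at(us,56))
print('rej',fitmod(t,(277.3,223.2),col='r'))
E
```

```text
A (array([449.095, 200.743,  -0.358,   5.424]), np.float64(2.329343137184828)) [454.889 190.686  56.   ]
B (array([430.325, 323.998,  -0.244,   5.485]), np.float64(1.7126674328126816)) [434.889 313.368  56.   ]
C (array([ 441.856, -163.54 ,    0.24 ,    5.553]), np.float64(2.380892663535115)) [ 448.977 -165.13    56.   ]
rej (array([426.179, -46.921,  -0.157,   5.48 ]), np.float64(2.7757763483842974))
```

Run:
```python
from h import *
np.set_printoptions(precision=3,suppress=True)
s=Cam('scene0'); s.f=np.where((s.f[...,1:2]>105),s.f,0)
for us in((265,178.),(277.5,160.),(196.5,240)):
    print(fitmod(s,us,half=15))
```

```text
(array([449.842, 201.77 ,  -0.337,   3.982]), np.float64(38.90650740668153))
(array([431.002, 323.376,  -0.204,   4.308]), np.float64(60.75601095539769))
(array([ 442.622, -163.789,    0.225,    5.552]), np.float64(4.2989000930292285))
```

Run:
```python
from h import *
go((449.5,201.2,150,-1.92),(449.5,201.2,29,-1.92))
```

```text
t 7.42 pos [656.1 177.8 166.9] th -1.622 q [ 0.21  0.5   1.37 -0.01  1.27  1.83] F [0.  0.  0.6] op 51.5
offset [  15.6 -207.6  -13. ] yaw 0.298 rows>=3.3
offset [ 136.6 -208.3  -14.2] yaw 0.298 rows>=4.0
```

{"op": "play_rows", "data": {"series": [{"grip": 0,"offset": [15,-60,-4],"yaw": 0.1},{"grip": 0,"offset": [15,-120,-8],"yaw": 0.2},{"grip": 0,"offset": [15,-170,-12],"yaw": 0.298},{"grip": 0,"offset": [15,-208,-13],"yaw": 0.298},{"grip": 0,"offset": [15,-208,-13],"yaw": 0.298},{"grip": 0,"offset": [15,-208,-13],"yaw": 0.298},{"grip": 0,"offset": [15,-208,-13],"yaw": 0.298}]}}

```text
clock: 8.3
eef_pos: [450.5, 201.3, 150.4]
tcp_rot: [[0.006, 0.94, -0.342], [-0.01, -0.342, -0.94], [-1.0, 0.009, 0.007]]
wrist_force: [0.6, 0.2, 0.3]
opening: 85.2
```

Run:
```python
from h import *
print(bot.state()['tcp_rot'].round(3))
go((449.5,201.2,29,-1.92))
grab('scene','scene4.png'); crop('scene4',220,120,110,90,7,'c8.png')
```

```text
[[ 0.006  0.94  -0.342]
 [-0.01  -0.342 -0.94 ]
 [-1.     0.009  0.007]]
t 8.30 pos [450.5 201.3 150.4] th -1.920 q [ 0.34  0.28  1.8  -0.01  1.06  2.27] F [0.6 0.2 0.3] op 85.2
offset [121.3  -1.9  -0.5] yaw 0.000 rows>=1.9
```

View pics/c8.png

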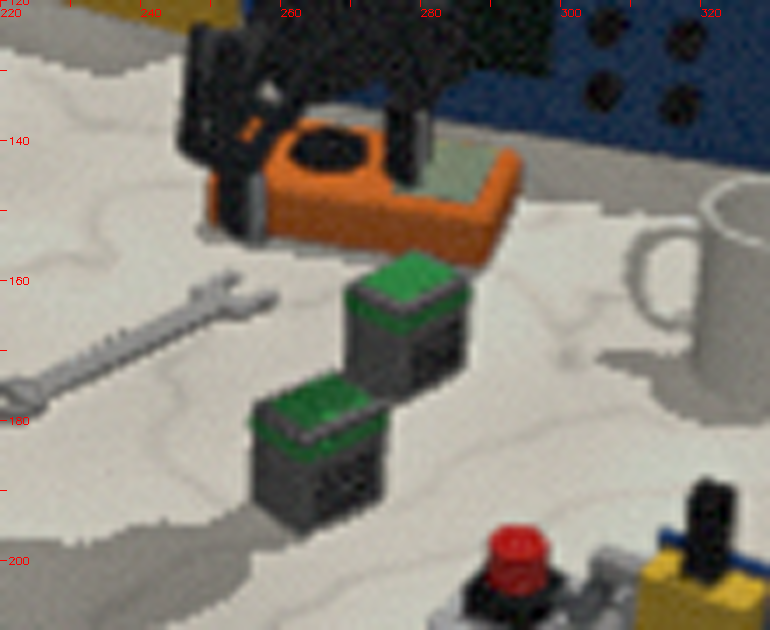

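{"op": "play_rows", "data": {"series": [{"grip": 0,"offset": [50,-1,0],"yaw": 0},{"grip": 0,"offset": [90,-2,0],"yaw": 0},{"grip": 0,"offset": [112,-2,0],"yaw": 0},{"grip": 0,"offset": [121,-2,0],"yaw": 0},{"grip": 0,"offset": [121,-2,0],"yaw": 0},{"grip": 1,"offset": [121,-2,0],"yaw": 0},{"grip": 1,"offset": [121,-2,0],"yaw": 0},{"grip": 1,"offset": [121,-2,0],"yaw": 0},{"grip": 1,"offset": [121,-2,0],"yaw": 0},{"grip": 1,"offset": [121,-2,0],"yaw": 0},{"grip": 1,"offset": [121,-2,0],"yaw": 0}], "force": 40}}

```text
clock: 9.72
eef_pos: [450.2, 201.1, 30.5]
tcp_rot: [[0.008, 0.94, -0.342], [-0.009, -0.342, -0.94], [-1.0, 0.011, 0.005]]
wrist_force: [-0.1, -0.4, 5.9]
opening: 51.7
```

Run:
```python
from h import *
x,y=fw(0,-75)
s=st();p=s['eef_pos']
go((p[0],p[1],140,-1.92),(x,y,140,-.05),(x,y,p[2]+7,-.05))
```

```text
t 9.72 pos [450.2 201.1  30.5] th -1.920 q [ 0.34  0.46  1.93 -0.02  0.75  2.27] F [-0.1 -0.4  5.9] op 51.7
t 9.72 pos [450.2 201.1  30.5] th -1.920 q [ 0.34  0.46  1.93 -0.02  0.75  2.27] F [-0.1 -0.4  5.9] op 51.7
offset [-109.5    1.2    0.6] yaw -0.000 rows>=1.8
offset [-106.   257.2  138. ] yaw -1.870 rows>=10.0
offset [ -3.5 256.1 137.4] yaw -1.870 rows>=10.0
```

{"op": "play_rows", "data": {"series": [{"grip": 1,"offset": [-50,1,0],"yaw": 0},{"grip": 1,"offset": [-100,1,0],"yaw": 0},{"grip": 1,"offset": [-106,30,16],"yaw": -0.18},{"grip": 1,"offset": [-106,60,32],"yaw": -0.36},{"grip": 1,"offset": [-106,90,48],"yaw": -0.54},{"grip": 1,"offset": [-106,120,64],"yaw": -0.72},{"grip": 1,"offset": [-106,150,80],"yaw": -0.9},{"grip": 1,"offset": [-106,180,96],"yaw": -1.08},{"grip": 1,"offset": [-106,210,112],"yaw": -1.26},{"grip": 1,"offset": [-106,240,128],"yaw": -1.44},{"grip": 1,"offset": [-106,257,138],"yaw": -1.62},{"grip": 1,"offset": [-106,257,138],"yaw": -1.8},{"grip": 1,"offset": [-106,257,138],"yaw": -1.87},{"grip": 1,"offset": [-106,257,138],"yaw": -1.87},{"grip": 1,"offset": [-106,257,138],"yaw": -1.87},{"grip": 1,"offset": [-106,257,138],"yaw": -1.87}]}}

```text
clock: 11.72
eef_pos: [643.5, -15.4, 140.0]
tcp_rot: [[0.008, 0.051, 0.999], [-0.009, 0.999, -0.05], [-1.0, -0.008, 0.009]]
wrist_force: [0.8, -0.4, -1.9]
opening: 51.8
```

Run:
```python
from h import *
print(bot.state()['tcp_rot'].round(3))
x,y=fw(0,-75)
go((x,y,60,-.05),(x,y,37.5,-.05))
grab('scene','scene5.png'); crop('scene5',240,160,110,100,6,'c9.png')
```

```text
[[ 0.008  0.051  0.999]
 [-0.009  0.999 -0.05 ]
 [-1.    -0.008  0.009]]
t 11.72 pos [643.5 -15.4 140. ] th -0.050 q [-0.08  0.48  1.49 -0.01  1.16 -0.03] F [ 0.8 -0.4 -1.9] op 51.8
offset [80.   0.5 -0.4] yaw -0.000 rows>=1.3
offset [102.5   0.7  -0.6] yaw -0.000 rows>=1.6
```

View pics/c9.png

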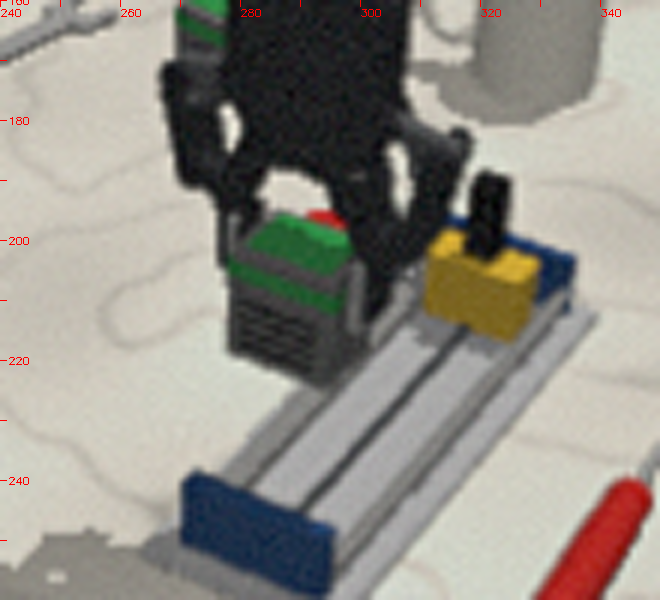

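{"op": "play_rows", "data": {"series": [{"grip": 1,"offset": [40,0,0],"yaw": 0},{"grip": 1,"offset": [70,0,0],"yaw": 0},{"grip": 1,"offset": [80,0.5,-0.5],"yaw": 0},{"grip": 1,"offset": [90,0.5,-0.5],"yaw": 0},{"grip": 1,"offset": [98,0.5,-0.5],"yaw": 0},{"grip": 1,"offset": [102,0.5,-0.5],"yaw": 0},{"grip": 1,"offset": [102,0.5,-0.5],"yaw": 0}]}}

```text
clock: 12.65
eef_pos: [644.0, -15.8, 38.3]
tcp_rot: [[0.009, 0.05, 0.999], [-0.009, 0.999, -0.05], [-1.0, -0.008, 0.009]]
wrist_force: [0.3, -0.3, -0.4]
opening: 51.2
```

Run:
```python
from h import *
st()
grab('scene','scene6.png'); crop('scene6',240,160,110,100,6,'c10.png')
```

```text
t 12.65 pos [644.  -15.8  38.3] th -0.050 q [-0.09  0.59  1.59 -0.01  0.95 -0.03] F [ 0.3 -0.3 -0.4] op 51.2
```

View pics/c10.png

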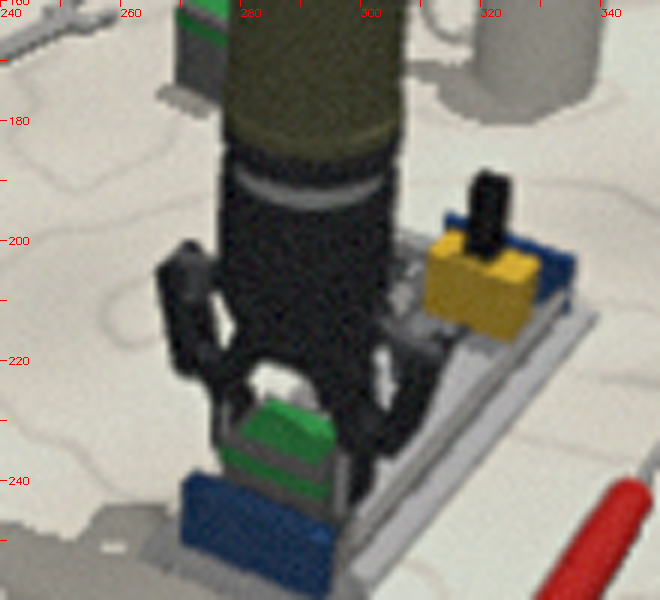

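{"op": "play_rows", "data": {"series": [{"grip": 1,"offset": [1.5,0,0],"yaw": 0},{"grip": 1,"offset": [1.5,0,0],"yaw": 0},{"grip": 0.1,"offset": [1.5,0,0],"yaw": 0},{"grip": 0.1,"offset": [1.5,0,0],"yaw": 0},{"grip": 0.1,"offset": [1.5,0,0],"yaw": 0},{"grip": 0.1,"offset": [1.5,0,0],"yaw": 0},{"grip": 0.1,"offset": [-40,0,0],"yaw": 0},{"grip": 0.1,"offset": [-100,0,0],"yaw": 0},{"grip": 0.1,"offset": [-110,0,0],"yaw": 0},{"grip": 0.1,"offset": [-110,0,0],"yaw": 0}]}}

```text
clock: 13.95
eef_pos: [643.6, -14.9, 149.5]
tcp_rot: [[0.011, 0.05, 0.999], [-0.009, 0.999, -0.05], [-1.0, -0.008, 0.012]]
wrist_force: [-0.2, 0.0, -0.8]
opening: 76.9
```

Run:
```python
from h import *
print(bot.state()['tcp_rot'].round(3))
grab('scene','scene7.png'); crop('scene7',240,140,110,120,5,'c11.png')
go((430.6,323.7,150,-1.571-.23))
go((430.6,323.7,150,1.571-.23))
s=Cam('scene7'); s.f=np.where((s.f[...,1:2]>105),s.f,0)
print(fitmod(s,(277.5,160.),half=15))
```

```text
[[ 0.011  0.05   0.999]
 [-0.009  0.999 -0.05 ]
 [-1.    -0.008  0.012]]
t 14.00 pos [642.5 -14.8 147.9] th -0.050 q [-0.08  0.47  1.48 -0.01  1.18 -0.03] F [-0.9 -0.2  0.2] op 76.9
offset [  -6.8  327.3 -228.7] yaw 1.751 rows>=9.4
t 14.00 pos [642.5 -14.8 147.9] th -0.050 q [-0.08  0.47  1.48 -0.01  1.18 -0.03] F [-0.9 -0.2  0.2] op 76.9
offset [  -6.8  327.3 -228.7] yaw -1.391 rows>=7.5
(array([393.56504551, 294.57683444,   2.96674239,  -6.93745874]), np.float64(65.38936925988715))
```

View pics/c11.png

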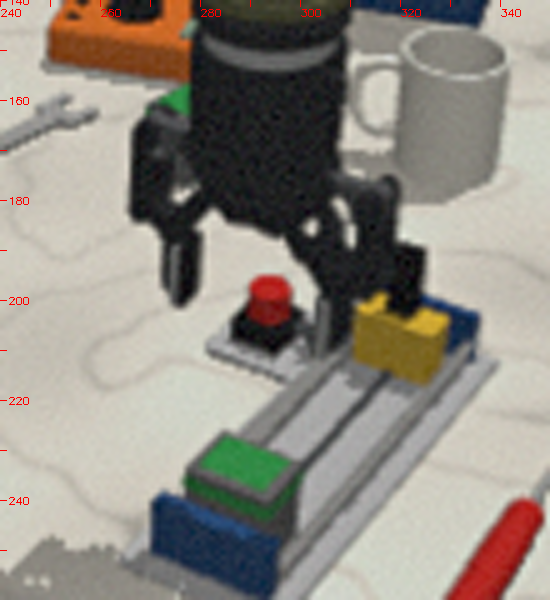

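{"op": "play_rows", "data": {"series": [{"grip": 0,"offset": [-6,40,-28],"yaw": -0.17},{"grip": 0,"offset": [-6,80,-56],"yaw": -0.34},{"grip": 0,"offset": [-6,120,-84],"yaw": -0.51},{"grip": 0,"offset": [-6,160,-112],"yaw": -0.68},{"grip": 0,"offset": [-6,200,-140],"yaw": -0.85},{"grip": 0,"offset": [-6,240,-168],"yaw": -1.02},{"grip": 0,"offset": [-6,280,-196],"yaw": -1.19},{"grip": 0,"offset": [-6,315,-220],"yaw": -1.36},{"grip": 0,"offset": [-6,327,-229],"yaw": -1.391},{"grip": 0,"offset": [-6,327,-229],"yaw": -1.391},{"grip": 0,"offset": [-6,327,-229],"yaw": -1.391}]}}

```text
clock: 15.38
eef_pos: [430.6, 322.2, 148.6]
tcp_rot: [[0.007, -0.973, 0.23], [-0.01, 0.23, 0.973], [-1.0, -0.01, -0.008]]
wrist_force: [-0.1, 0.3, -0.6]
opening: 85.4
```

Run:
```python
from h import *
print(bot.state()['tcp_rot'].round(3))
grab('scene','scene8.png'); crop('scene8',220,110,110,120,5,'c12.png')
go((430.6,323.7,29,1.571-.23))
s=Cam('scene8'); s.f=np.where((s.f[...,1:2]>90),s.f,0)
print(fitmod(s,(277.5,160.),half=15))
```

```text
[[ 0.007 -0.973  0.23 ]
 [-0.01   0.23   0.973]
 [-1.    -0.01  -0.008]]
t 15.43 pos [430.9 322.2 148.8] th 1.338 q [ 0.57  0.34  1.71 -0.01  1.09 -0.76] F [-0.2 -0.4  1.1] op 85.5
offset [119.8   1.8   2.3] yaw -0.003 rows>=1.9
(array([ 4.40525814e+02,  3.20738269e+02, -2.63607842e-01,  9.86960148e+00]), np.float64(129.32094822998644))
```

View pics/c12.png

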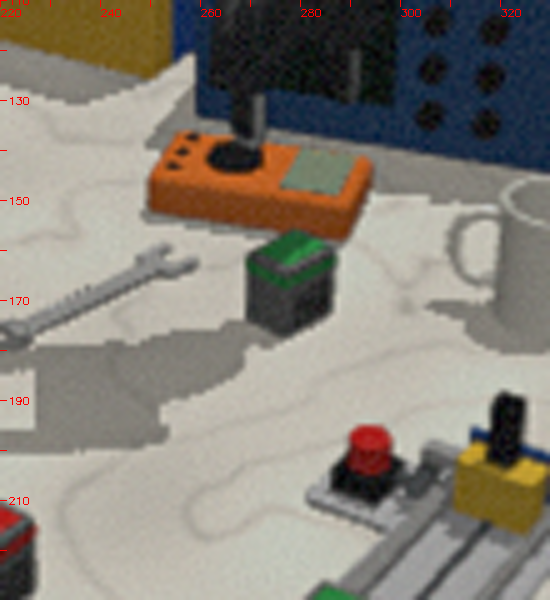

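{"op": "play_rows", "data": {"series": [{"grip": 0,"offset": [50,1,1],"yaw": 0},{"grip": 0,"offset": [90,2,2],"yaw": 0},{"grip": 0,"offset": [112,2,2],"yaw": 0},{"grip": 0,"offset": [120,2,2],"yaw": 0},{"grip": 0,"offset": [120,2,2],"yaw": 0},{"grip": 1,"offset": [120,2,2],"yaw": 0},{"grip": 1,"offset": [120,2,2],"yaw": 0},{"grip": 1,"offset": [120,2,2],"yaw": 0},{"grip": 1,"offset": [120,2,2],"yaw": 0},{"grip": 1,"offset": [120,2,2],"yaw": 0},{"grip": 1,"offset": [120,2,2],"yaw": 0}], "force": 40}}

```text
clock: 16.8
eef_pos: [431.2, 323.9, 30.1]
tcp_rot: [[0.01, -0.973, 0.23], [-0.008, 0.23, 0.973], [-1.0, -0.012, -0.006]]
wrist_force: [0.2, -0.6, 5.3]
opening: 51.3
```

Run:
```python
from h import *
x,y=fw(0,-24)
s=st();p=s['eef_pos']
go((p[0],p[1],145,1.34),(x,y,145,-.05),(x,y,p[2]+7,-.05))
```

```text
t 16.80 pos [431.2 323.9  30.1] th 1.338 q [ 0.57  0.5   1.83 -0.02  0.81 -0.75] F [ 0.2 -0.6  5.3] op 51.3
t 16.80 pos [431.2 323.9  30.1] th 1.338 q [ 0.57  0.5   1.83 -0.02  0.81 -0.75] F [ 0.2 -0.6  5.3] op 51.3
offset [-114.9   -1.4   -0.7] yaw -0.002 rows>=1.8
offset [-110.3 -277.1 -232. ] yaw 1.388 rows>=7.4
offset [  -2.4 -275.8 -231.4] yaw 1.388 rows>=7.4
```

{"op": "play_rows", "data": {"series": [{"grip": 1,"offset": [-50,-1,0],"yaw": 0},{"grip": 1,"offset": [-100,-1,0],"yaw": 0},{"grip": 1,"offset": [-110,-33,-28],"yaw": 0.17},{"grip": 1,"offset": [-110,-66,-56],"yaw": 0.34},{"grip": 1,"offset": [-110,-100,-84],"yaw": 0.51},{"grip": 1,"offset": [-110,-133,-112],"yaw": 0.68},{"grip": 1,"offset": [-110,-166,-140],"yaw": 0.85},{"grip": 1,"offset": [-110,-200,-168],"yaw": 1.02},{"grip": 1,"offset": [-110,-233,-196],"yaw": 1.19},{"grip": 1,"offset": [-110,-265,-222],"yaw": 1.36},{"grip": 1,"offset": [-110,-277,-232],"yaw": 1.388},{"grip": 1,"offset": [-110,-277,-232],"yaw": 1.388},{"grip": 1,"offset": [-110,-277,-232],"yaw": 1.388},{"grip": 1,"offset": [-110,-277,-232],"yaw": 1.388}]}}

```text
clock: 18.55
eef_pos: [645.2, 36.7, 144.7]
tcp_rot: [[0.009, 0.047, 0.999], [-0.008, 0.999, -0.047], [-1.0, -0.008, 0.01]]
wrist_force: [0.1, 0.7, -1.4]
opening: 51.5
```

Run:
```python
from h import *
print(bot.state()['tcp_rot'].round(3))
x,y=fw(0,-24)
go((x,y,60,-.05),(x,y,36.5,-.05))
grab('scene','scene9.png'); crop('scene9',240,140,110,120,5,'c13.png')
```

```text
[[ 0.009  0.047  0.999]
 [-0.008  0.999 -0.047]
 [-1.    -0.008  0.01 ]]
t 18.55 pos [645.2  36.7 144.7] th -0.047 q [-0.    0.48  1.48 -0.01  1.17  0.05] F [ 0.1  0.7 -1.4] op 51.5
offset [84.7 -0.7  0.4] yaw 0.003 rows>=1.4
offset [ 1.082e+02 -5.000e-01  1.000e-01] yaw 0.003 rows>=1.7
```

View pics/c13.png

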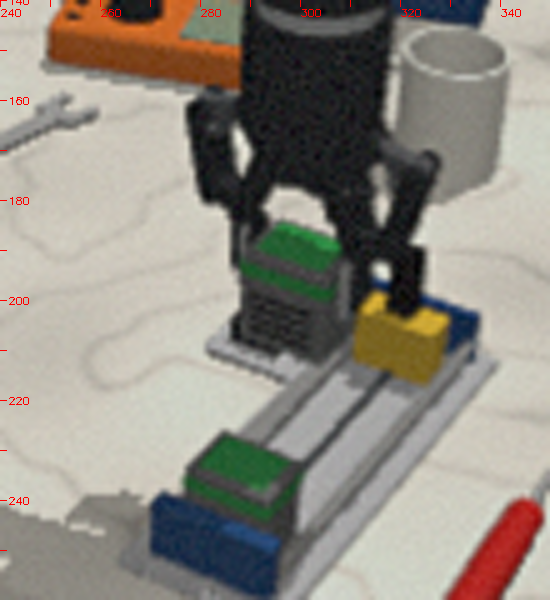

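{"op": "play_rows", "data": {"series": [{"grip": 1,"offset": [40,0,0],"yaw": 0},{"grip": 1,"offset": [70,0,0],"yaw": 0},{"grip": 1,"offset": [84,-0.5,0.3],"yaw": 0.003},{"grip": 1,"offset": [96,-0.5,0],"yaw": 0.003},{"grip": 1,"offset": [103,-0.5,0],"yaw": 0.003},{"grip": 1,"offset": [108,-0.5,0],"yaw": 0.003},{"grip": 1,"offset": [108,-0.5,0],"yaw": 0.003},{"grip": 1,"offset": [108,-0.5,0],"yaw": 0.003}]}}

```text
clock: 19.6
eef_pos: [646.8, 35.2, 37.3]
tcp_rot: [[0.011, 0.051, 0.999], [-0.008, 0.999, -0.05], [-1.0, -0.008, 0.011]]
wrist_force: [0.1, -0.4, -1.0]
opening: 51.4
```

{"op": "play_rows", "data": {"series": [{"grip": 1,"offset": [1,0,0],"yaw": 0},{"grip": 0.1,"offset": [1,0,0],"yaw": 0},{"grip": 0.1,"offset": [1,0,0],"yaw": 0},{"grip": 0.1,"offset": [1,0,0],"yaw": 0},{"grip": 0.1,"offset": [1,0,0],"yaw": 0},{"grip": 0.1,"offset": [-40,0,0],"yaw": 0},{"grip": 0.1,"offset": [-100,0,0],"yaw": 0},{"grip": 0.1,"offset": [-130,0,0],"yaw": 0},{"grip": 0.1,"offset": [-130,0,0],"yaw": 0},{"grip": 0.1,"offset": [-130,0,0],"yaw": 0}]}}

```text
clock: 20.85
eef_pos: [644.5, 36.3, 166.3]
tcp_rot: [[0.009, 0.051, 0.999], [-0.008, 0.999, -0.05], [-1.0, -0.008, 0.009]]
wrist_force: [1.0, -0.2, -0.2]
opening: 76.9
```

Run:
```python
from h import *
print(bot.state()['tcp_rot'].round(3))
grab('scene','scene10.png'); crop('scene10',170,150,160,110,5,'c14.png')
go((442.2,-163.7,155,-1.571+.235))
s=Cam('scene10'); s.f=np.where((s.f[...,1:2]>105),s.f,0)
print(fitmod(s,(196.5,240),half=15))
```

```text
[[ 0.009  0.051  0.999]
 [-0.008  0.999 -0.05 ]
 [-1.    -0.008  0.009]]
t 20.90 pos [644.1  36.2 165.6] th -0.051 q [-0.    0.46  1.46 -0.01  1.22  0.05] F [-0.6 -0.3 -0.1] op 77.0
offset [  10.7 -209.8 -191.6] yaw 1.285 rows>=6.9
(array([ 423.7258632 , -118.57188122,   -1.31223649,    8.53016824]), np.float64(146.0367439605547))
```

View pics/c14.png

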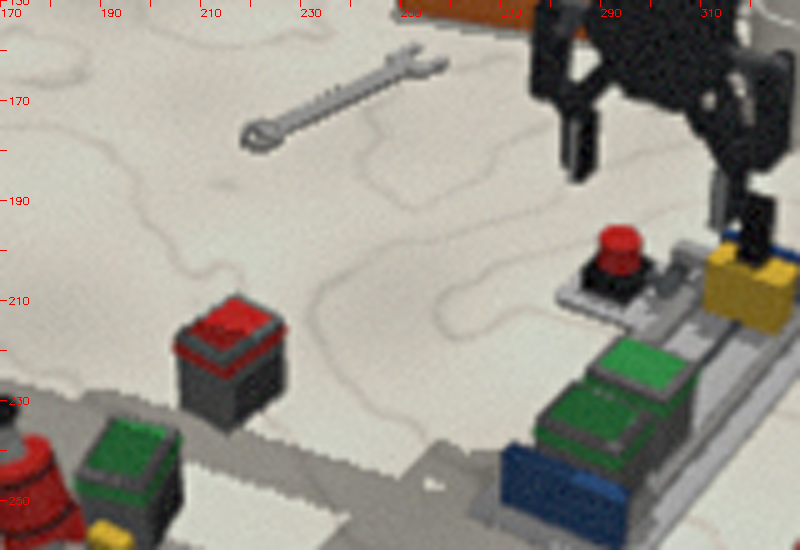

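{"op": "play_rows", "data": {"series": [{"grip": 0,"offset": [0,-30,-28],"yaw": 0.18},{"grip": 0,"offset": [0,-60,-55],"yaw": 0.36},{"grip": 0,"offset": [0,-90,-82],"yaw": 0.54},{"grip": 0,"offset": [0,-120,-110],"yaw": 0.72},{"grip": 0,"offset": [5,-150,-137],"yaw": 0.9},{"grip": 0,"offset": [10,-180,-165],"yaw": 1.08},{"grip": 0,"offset": [10,-205,-187],"yaw": 1.26},{"grip": 0,"offset": [10,-210,-192],"yaw": 1.285},{"grip": 0,"offset": [10,-210,-192],"yaw": 1.285},{"grip": 0,"offset": [10,-210,-192],"yaw": 1.285}]}}

```text
clock: 22.15
eef_pos: [442.6, -163.3, 155.4]
tcp_rot: [[0.007, 0.972, 0.235], [-0.008, 0.235, -0.972], [-1.0, 0.005, 0.009]]
wrist_force: [-0.2, 0.2, 0.4]
opening: 85.7
```

Run:
```python
from h import *
print(bot.state()['tcp_rot'].round(3))
grab('scene','scene11.png'); crop('scene11',150,150,160,120,5,'c15.png')
go((442.2,-163.7,29,-1.571+.235))
```

```text
[[ 0.007  0.972  0.235]
 [-0.008  0.235 -0.972]
 [-1.     0.005  0.009]]
t 22.20 pos [ 442.7 -163.3  155.5] th -1.333 q [-0.44  0.25  1.84 -0.    1.04  0.9 ] F [0.9 0.8 0. ] op 85.6
offset [126.5  -1.2  -0.9] yaw 0.003 rows>=2.0
```

View pics/c15.png

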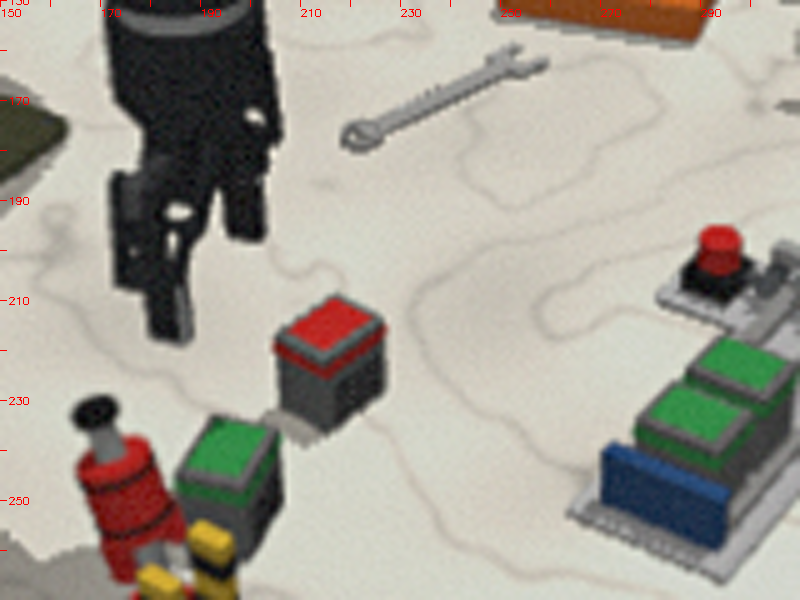

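Module C still stands at about (196,241), unmoved. A and B are in the track. Descending on C.

{"op": "play_rows", "data": {"series": [{"grip": 0,"offset": [50,0,0],"yaw": 0},{"grip": 0,"offset": [95,-1,-1],"yaw": 0},{"grip": 0,"offset": [118,-1,-1],"yaw": 0},{"grip": 0,"offset": [126,-1,-1],"yaw": 0},{"grip": 0,"offset": [126,-1,-1],"yaw": 0},{"grip": 1,"offset": [126,-1,-1],"yaw": 0},{"grip": 1,"offset": [126,-1,-1],"yaw": 0},{"grip": 1,"offset": [126,-1,-1],"yaw": 0},{"grip": 1,"offset": [126,-1,-1],"yaw": 0},{"grip": 1,"offset": [126,-1,-1],"yaw": 0},{"grip": 1,"offset": [126,-1,-1],"yaw": 0}], "force": 40}}

```text
clock: 23.58
eef_pos: [443.3, -163.9, 30.7]
tcp_rot: [[0.01, 0.972, 0.235], [-0.009, 0.235, -0.972], [-1.0, 0.008, 0.011]]
wrist_force: [-0.1, 0.2, 6.8]
opening: 51.6
```

Run:
```python
from h import *
x,y=fw(0,28)
s=st();p=s['eef_pos']
go((p[0],p[1],150,-1.333),(x,y,150,-.05),(x,y,p[2]+7,-.05))
```

```text
t 23.57 pos [ 443.3 -163.9   30.7] th -1.334 q [-0.44  0.43  1.98 -0.01  0.71  0.9 ] F [-0.1  0.2  6.8] op 51.6
t 23.57 pos [ 443.3 -163.9   30.7] th -1.334 q [-0.44  0.43  1.98 -0.01  0.71  0.9 ] F [-0.1  0.2  6.8] op 51.6
offset [-119.3    0.9    1.3] yaw -0.001 rows>=1.9
offset [-119.4  259.8 -194.5] yaw -1.284 rows>=6.9
offset [  -7.2  258.9 -195.7] yaw -1.284 rows>=6.9
```

{"op": "play_rows", "data": {"series": [{"grip": 1,"offset": [-55,0,0],"yaw": 0},{"grip": 1,"offset": [-110,0,0],"yaw": 0},{"grip": 1,"offset": [-119,30,-22],"yaw": -0.16},{"grip": 1,"offset": [-119,62,-47],"yaw": -0.32},{"grip": 1,"offset": [-119,95,-71],"yaw": -0.48},{"grip": 1,"offset": [-119,130,-97],"yaw": -0.64},{"grip": 1,"offset": [-119,162,-121],"yaw": -0.8},{"grip": 1,"offset": [-119,195,-146],"yaw": -0.96},{"grip": 1,"offset": [-119,227,-170],"yaw": -1.12},{"grip": 1,"offset": [-119,252,-189],"yaw": -1.25},{"grip": 1,"offset": [-119,260,-194],"yaw": -1.284},{"grip": 1,"offset": [-119,260,-194],"yaw": -1.284},{"grip": 1,"offset": [-119,260,-194],"yaw": -1.284},{"grip": 1,"offset": [-119,260,-194],"yaw": -1.284}]}}

```text
clock: 25.32
eef_pos: [648.5, 85.8, 149.7]
tcp_rot: [[0.009, 0.051, 0.999], [-0.009, 0.999, -0.051], [-1.0, -0.009, 0.01]]
wrist_force: [0.0, 0.5, -2.4]
opening: 51.3
```

Run:
```python
from h import *
print(bot.state()['tcp_rot'].round(3))
x,y=fw(0,28)
go((x,y,60,-.05),(x,y,36.5,-.05))
grab('scene','scene12.png'); crop('scene12',240,140,110,120,5,'c16.png')
```

```text
[[ 0.009  0.051  0.999]
 [-0.009  0.999 -0.051]
 [-1.    -0.009  0.01 ]]
t 25.32 pos [648.5  85.8 149.7] th -0.051 q [ 0.07  0.48  1.46 -0.01  1.19  0.13] F [ 0.   0.5 -2.4] op 51.3
offset [89.7  2.3 -0.5] yaw -0.001 rows>=1.4
offset [113.2   2.5  -0.7] yaw -0.001 rows>=1.8
```

View pics/c16.png

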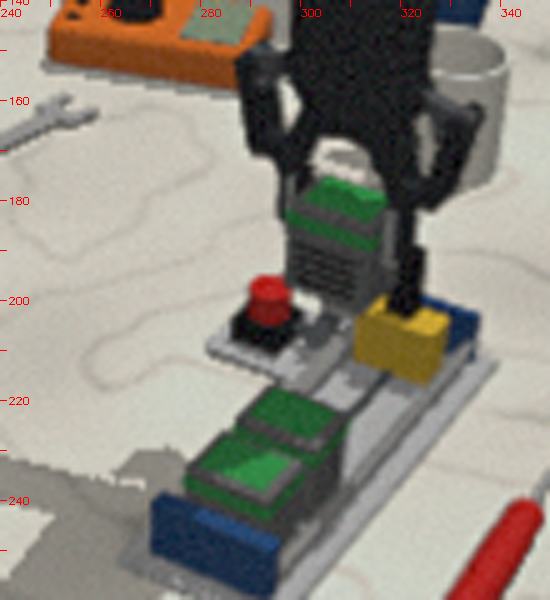

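{"op": "play_rows", "data": {"series": [{"grip": 1,"offset": [40,0,0],"yaw": 0},{"grip": 1,"offset": [75,1,0],"yaw": 0},{"grip": 1,"offset": [89,2,-0.5],"yaw": 0},{"grip": 1,"offset": [101,2,-0.5],"yaw": 0},{"grip": 1,"offset": [108,2,-0.5],"yaw": 0},{"grip": 1,"offset": [113,2,-0.5],"yaw": 0},{"grip": 1,"offset": [113,2,-0.5],"yaw": 0},{"grip": 1,"offset": [113,2,-0.5],"yaw": 0}]}}

```text
clock: 26.38
eef_pos: [649.7, 86.9, 37.3]
tcp_rot: [[0.011, 0.051, 0.999], [-0.009, 0.999, -0.051], [-1.0, -0.008, 0.011]]
wrist_force: [-0.3, 0.6, -2.1]
opening: 51.5
```

{"op": "play_rows", "data": {"series": [{"grip": 1,"offset": [1,0,0],"yaw": 0},{"grip": 0.1,"offset": [1,0,0],"yaw": 0},{"grip": 0.1,"offset": [1,0,0],"yaw": 0},{"grip": 0.1,"offset": [1,0,0],"yaw": 0},{"grip": 0.1,"offset": [1,0,0],"yaw": 0},{"grip": 0.1,"offset": [-40,0,0],"yaw": 0},{"grip": 0.1,"offset": [-100,0,0],"yaw": 0},{"grip": 0.1,"offset": [-110,0,0],"yaw": 0},{"grip": 0.1,"offset": [-110,0,0],"yaw": 0},{"grip": 0.1,"offset": [-110,0,0],"yaw": 0}]}}

```text
clock: 27.62
eef_pos: [647.1, 87.8, 145.4]
tcp_rot: [[0.007, 0.051, 0.999], [-0.009, 0.999, -0.051], [-1.0, -0.009, 0.007]]
wrist_force: [-0.2, -0.3, -1.5]
opening: 76.7
```

Run:
```python
from h import *
grab('scene','scene13.png'); crop('scene13',240,140,110,120,5,'c17.png')
x,y=fw(-82,100);print(x,y)
go((x,y,120,-.05),(x,y,55,-.05))
```

```text
570.6003955746806 163.27331791969226
t 27.68 pos [647.1  87.8 145.2] th -0.051 q [ 0.08  0.49  1.46 -0.01  1.19  0.13] F [-0.6 -0.4  0. ] op 77.2
offset [ 24.   71.7 -80.4] yaw -0.001 rows>=1.8
offset [ 89.   72.3 -80.9] yaw -0.001 rows>=2.2
```

View pics/c17.png

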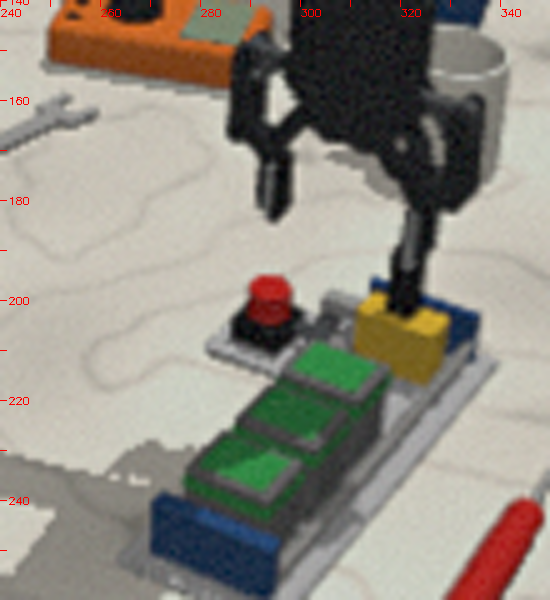

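{"op": "play_rows", "data": {"series": [{"grip": 1,"offset": [0,36,-40],"yaw": 0},{"grip": 1,"offset": [10,72,-80],"yaw": 0},{"grip": 1,"offset": [24,72,-80],"yaw": 0},{"grip": 1,"offset": [60,72,-81],"yaw": 0},{"grip": 1,"offset": [75,72,-81],"yaw": 0},{"grip": 1,"offset": [82,72,-81],"yaw": 0},{"grip": 1,"offset": [82,72,-81],"yaw": 0},{"grip": 1,"offset": [82,72,-81],"yaw": 0},{"grip": 1,"offset": [82,72,-81],"yaw": 0}]}}

```text
clock: 28.8
eef_pos: [571.1, 163.1, 62.9]
tcp_rot: [[0.008, 0.051, 0.999], [-0.009, 0.999, -0.051], [-1.0, -0.008, 0.009]]
wrist_force: [-1.0, 0.2, 0.0]
opening: -0.1
```

Run:
```python
from h import *
np.set_printoptions(precision=3,suppress=True)
grab('scene','scene14.png'); crop('scene14',240,140,110,120,5,'c18.png');grab('top','top14.png'); crop('top14',185,130,110,65,7,'c19.png')
st()
```

```text
t 28.90 pos [570.8 163.2  62.7] th -0.051 q [ 0.21  0.51  1.68 -0.01  0.94  0.27] F [0.9 0.1 0.7] op -0.1
```

View pics/c18.png

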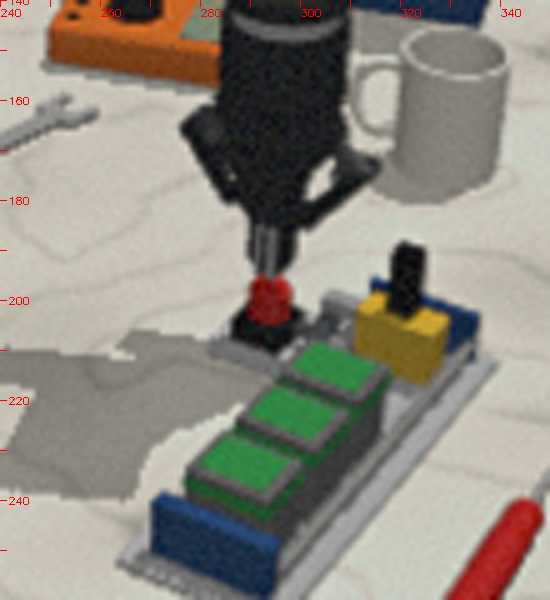

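View pics/c19.png

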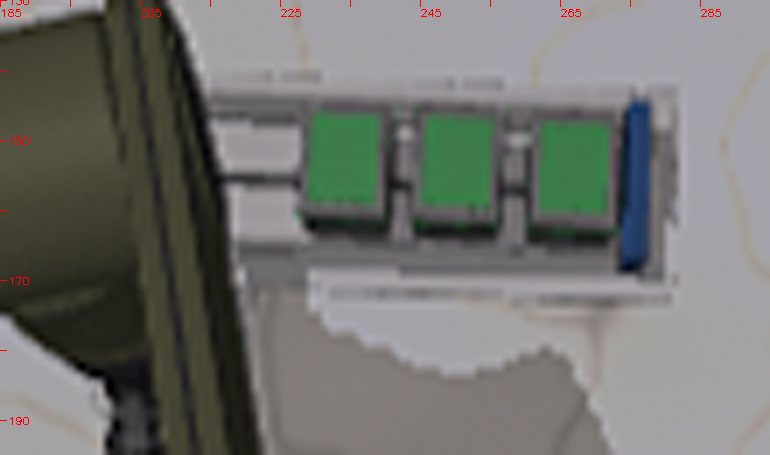

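Run:
```python
from h import *
np.set_printoptions(precision=3,suppress=True)
t=Cam('top14');s=Cam('scene14');s.f=np.where((s.f[...,1:2]>105),s.f,0)
c,sn=np.cos(FP),np.sin(FP)
for cam,L in((t,[(234,152),(250,153),(266.3,154)]),(s,[(304,212.5),(297,222),(287.5,232.5)])):
  for u in L:
    x,f=fitmod(cam,u,half=11,z=62) if 0 else (None,None)
    p=None
    # orientation ~90deg: fit with start angle
    import h
    b=None
    r=fitmod(cam,u,half=10,z=62)
    d=r[0][:2]-FO; print(np.array([c*d[0]+sn*d[1],-sn*d[0]+c*d[1]]),r[0][2:],r[1])
```

```text
[ 0.096 26.148] [1.518 5.34 ] 1.8757250883375083
[  0.543 -24.563] [-1.638  5.42 ] 2.3543686176494947
[ -0.245 -77.061] [-1.61   5.239] 2.4464272632377067
[ 0.795 26.057] [-1.622  5.57 ] 28.938823610298385
[  1.482 -24.389] [1.522 5.783] 45.512068774958564
[  0.945 -77.021] [1.51  5.956] 16.54269266927971
```

The modules measure at feeder y = 26, -24 and -77, with x within 1.5 mm and aligned with the track. Pressing the release.

{"op": "play_rows", "data": {"series": [{"grip": 1,"offset": [8,0,0],"yaw": 0},{"grip": 1,"offset": [12,0,0],"yaw": 0},{"grip": 1,"offset": [16,0,0],"yaw": 0},{"grip": 1,"offset": [20,0,0],"yaw": 0},{"grip": 1,"offset": [22,0,0],"yaw": 0},{"grip": 1,"offset": [22,0,0],"yaw": 0},{"grip": 1,"offset": [22,0,0],"yaw": 0}]}}

```text
clock: 29.78
eef_pos: [570.9, 163.1, 40.8]
tcp_rot: [[0.008, 0.051, 0.999], [-0.009, 0.999, -0.051], [-1.0, -0.008, 0.008]]
wrist_force: [-1.9, 1.8, 4.5]
opening: -0.3
```

Run:
```python
from h import *
st()
grab('scene','scene15.png'); crop('scene15',240,140,110,120,5,'c20.png')
```

```text
t 29.77 pos [570.9 163.1  40.8] th -0.051 q [ 0.21  0.54  1.7  -0.01  0.9   0.27] F [-1.9  1.8  4.5] op -0.3
```

View pics/c20.png

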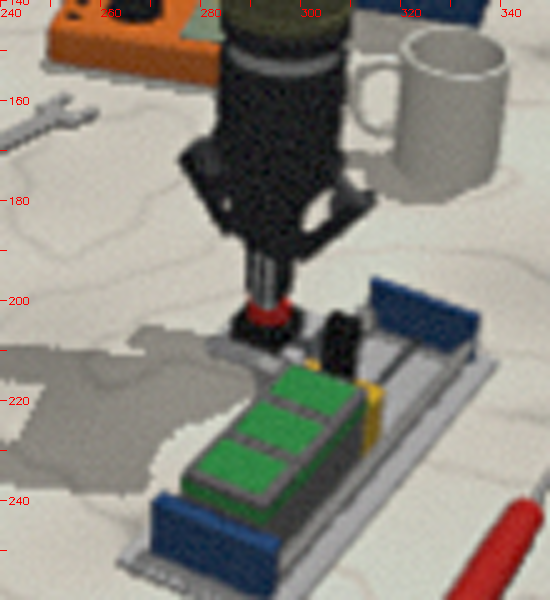

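The follower now presses the row against the stop. I retreat upward next and swing over to the lever.

{"op": "play_rows", "data": {"series": [{"grip": 1,"offset": [-60,0,0],"yaw": 0},{"grip": 1,"offset": [-120,0,0],"yaw": 0},{"grip": 0.3,"offset": [-180,0,0],"yaw": 0},{"grip": 0,"offset": [-205,0,0],"yaw": 0},{"grip": 0,"offset": [-205,0,0],"yaw": 0},{"grip": 0,"offset": [-205,0,0],"yaw": 0}]}}

```text
clock: 30.58
eef_pos: [568.4, 164.5, 244.2]
tcp_rot: [[0.005, 0.051, 0.999], [-0.009, 0.999, -0.051], [-1.0, -0.009, 0.006]]
wrist_force: [-0.3, -0.3, -0.4]
opening: 72.4
```

```bash
sed -i 's/BO=np.array(\[533.,-304.\])/BO=np.array([534.,-304.4])/' h.py
python3 - <<'E'
from h import *
grab('top','top16.png'); grab('scene','scene16.png')
crop('scene16',140,140,210,170,4,'c21.png')
x,y=fw(-37.1,0,BO,BP); print(x,y)
go((x,y,245,-1.621),(x,y,156,-1.621))
E
```

```text
496.94636533934676 -302.54577282005783
t 30.68 pos [568.1 164.5 243.5] th -0.051 q [ 0.22  0.33  1.47 -0.01  1.35  0.27] F [-0.4 -0.3  0.3] op 84.7
offset [   2.8 -470.1  -47.1] yaw 1.570 rows>=8.4
offset [  91.8 -469.2  -47.5] yaw 1.570 rows>=8.4
```

View pics/c21.png

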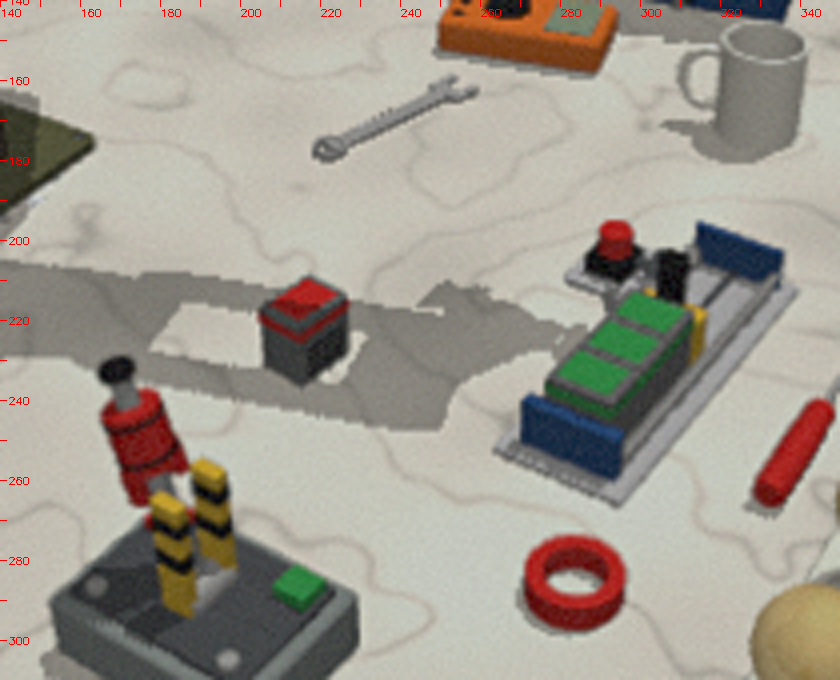

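The row is closed against the end stop. No green module is left on the table, and the lever is still off. Moving over the lever.

{"op": "play_rows", "data": {"series": [{"grip": 0,"offset": [0,-50,-5],"yaw": 0.18},{"grip": 0,"offset": [0,-100,-10],"yaw": 0.36},{"grip": 0,"offset": [0,-150,-15],"yaw": 0.54},{"grip": 0,"offset": [0,-205,-20],"yaw": 0.72},{"grip": 0,"offset": [0,-260,-26],"yaw": 0.9},{"grip": 0,"offset": [0,-315,-31],"yaw": 1.08},{"grip": 0,"offset": [0,-370,-37],"yaw": 1.26},{"grip": 0,"offset": [0,-425,-42],"yaw": 1.44},{"grip": 0,"offset": [0,-460,-46],"yaw": 1.57},{"grip": 0,"offset": [0,-470,-47],"yaw": 1.57},{"grip": 0,"offset": [0,-470,-47],"yaw": 1.57},{"grip": 0,"offset": [0,-470,-47],"yaw": 1.57}]}}

```text
clock: 32.17
eef_pos: [497.0, -301.0, 247.2]
tcp_rot: [[0.003, 0.999, -0.049], [-0.008, -0.049, -0.999], [-1.0, 0.003, 0.008]]
wrist_force: [-0.4, -1.4, 0.1]
opening: 85.3
```

Run:
```python
from h import *
print(bot.state()['tcp_rot'].round(3))
grab('scene','scene17.png'); crop('scene17',130,170,110,120,5,'c22.png')
x,y=fw(-37.1,0,BO,BP)
go((x,y,156,-1.621))
```

```text
[[ 0.003  0.999 -0.049]
 [-0.008 -0.049 -0.999]
 [-1.     0.003  0.008]]
t 32.23 pos [ 497.1 -300.9  247.5] th -1.619 q [-0.61  0.31  1.49 -0.01  1.34  1.01] F [-0.9  0.9  0.2] op 85.2
offset [91.5 -0.4  0.8] yaw 0.002 rows>=1.5
```

View pics/c22.png

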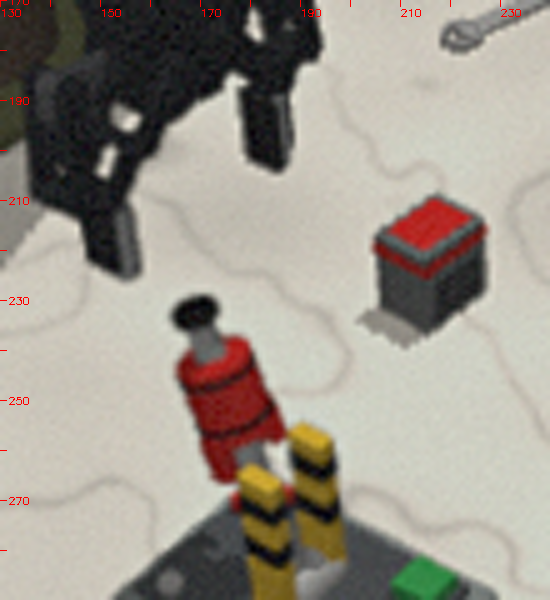

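{"op": "play_rows", "data": {"series": [{"grip": 0,"offset": [40,0,1],"yaw": 0},{"grip": 0,"offset": [70,0,1],"yaw": 0},{"grip": 0,"offset": [85,-0.5,1],"yaw": 0},{"grip": 0,"offset": [91,-0.5,1],"yaw": 0},{"grip": 0,"offset": [91,-0.5,1],"yaw": 0},{"grip": 0.45,"offset": [91,-0.5,1],"yaw": 0},{"grip": 0.45,"offset": [91,-0.5,1],"yaw": 0},{"grip": 0.45,"offset": [91,-0.5,1],"yaw": 0}], "force": 50}}

```text
clock: 33.22
eef_pos: [497.1, -302.9, 157.0]
tcp_rot: [[0.004, 0.999, -0.049], [-0.009, -0.049, -0.999], [-1.0, 0.004, 0.009]]
wrist_force: [-0.6, 0.3, 0.3]
opening: 47.0
```

Run:
```python
from h import *
st()
grab('scene','scene18.png'); crop('scene18',130,170,110,120,5,'c23.png')
grab('top','top18.png'); crop('top18',320,150,80,70,7,'c24.png')
```

```text
t 33.23 pos [ 497.1 -302.9  157. ] th -1.619 q [-0.62  0.39  1.61 -0.01  1.14  1.01] F [-0.6  0.3  0.3] op 47.0
```

View pics/c23.png

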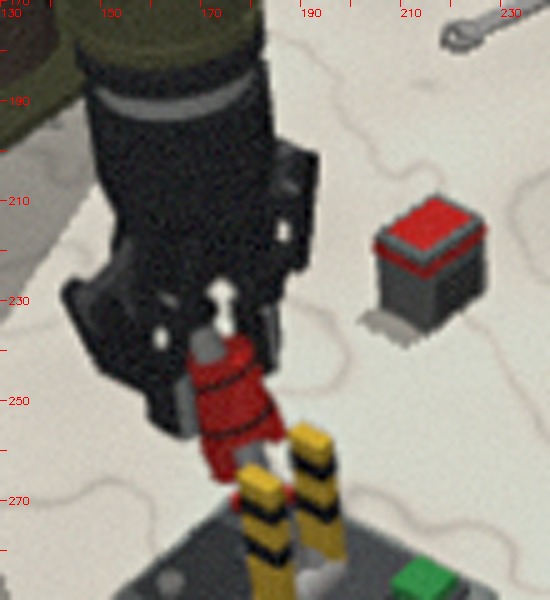

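View pics/c24.png

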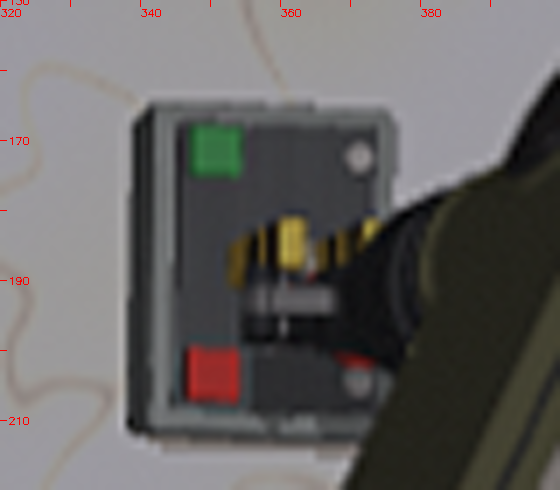

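{"op": "play_rows", "data": {"series": [{"grip": 1,"offset": [0,0,0],"yaw": 0},{"grip": 1,"offset": [0,0,0],"yaw": 0},{"grip": 1,"offset": [0,0,0],"yaw": 0},{"grip": 1,"offset": [0,0,0],"yaw": 0},{"grip": 1,"offset": [0,0,0],"yaw": 0}], "force": 50}}

```text
clock: 33.95
eef_pos: [496.9, -302.6, 157.0]
tcp_rot: [[0.004, 0.999, -0.049], [-0.009, -0.049, -0.999], [-1.0, 0.004, 0.008]]
wrist_force: [-2.2, 2.6, 5.9]
opening: 34.7
```

Run:
```python
from h import *
s=st();p=np.array(s['eef_pos'])+[0,0,11]
# lever arc; grasp measured r, ang
c,sn=np.cos(BP),np.sin(BP); d=p[:2]-BO; lx=c*d[0]+sn*d[1]; lz=p[2]-55
print('lx,ly,lz',lx,-sn*d[0]+c*d[1],lz,'r',np.hypot(lx,lz),'ang',np.arctan2(lx,lz))
R=np.array(s['tcp_rot'])
for r,a in((126,-.32),(133.5,-.32),(133.5,-.2),(133.5,-.1),(133.5,0),(133.5,.1),(133.5,.2),(133.5,.3),(133.5,.34),(118,.34)):
    xy=fw(r*np.sin(a),0,BO,BP); t=np.array([xy[0],xy[1],55+r*np.cos(a)])
    # relative to nominal start at (118,-.32)
    xy0=fw(118*np.sin(-.32),0,BO,BP); t0=np.array([*xy0,55+118*np.cos(.32)])
    print(r,a,np.round(R.T@(t-t0),1))
```

```text
t 33.95 pos [ 496.9 -302.6  157. ] th -1.619 q [-0.62  0.39  1.61 -0.01  1.14  1.01] F [-2.2  2.6  5.9] op 34.7
lx,ly,lz -37.18028802199898 -0.06066606974707933 112.97463212989223 r 118.93545023365942 ang -0.31793841622336216
126 -0.32 [-7.6 -2.5  0.1]
133.5 -0.32 [-14.7  -4.8   0.1]
133.5 -0.2 [-18.8  10.7   0.2]
133.5 -0.1 [-20.7  23.9   0.2]
133.5 0 [-21.3  37.2   0.2]
133.5 0.1 [-20.6  50.5   0.2]
133.5 0.2 [-18.6  63.7   0.3]
133.5 0.3 [-15.2  76.6   0.2]
133.5 0.34 [-13.5  81.7   0.2]
118 0.34 [ 1.1 76.5  0.1]
```

{"op": "play_rows", "data": {"series": [{"grip": 1,"offset": [-4,-1.3,0],"yaw": 0},{"grip": 1,"offset": [-8,-2.6,0],"yaw": 0},{"grip": 1,"offset": [-12,-4,0],"yaw": 0},{"grip": 1,"offset": [-14.7,-4.8,0],"yaw": 0},{"grip": 1,"offset": [-14.7,-4.8,0],"yaw": 0},{"grip": 1,"offset": [-14.7,-4.8,0],"yaw": 0}], "force": 60}}

```text
clock: 34.7
eef_pos: [492.1, -302.3, 171.6]
tcp_rot: [[0.004, 0.999, -0.049], [-0.009, -0.049, -0.999], [-1.0, 0.004, 0.009]]
wrist_force: [2.9, 0.2, -3.8]
opening: 34.3
```

Run:
```python
from h import *
st()
grab('scene','scene19.png'); crop('scene19',130,170,110,120,5,'c25.png')
```

```text
t 34.70 pos [ 492.1 -302.3  171.6] th -1.619 q [-0.62  0.37  1.6  -0.01  1.17  1.  ] F [ 2.9  0.2 -3.8] op 34.3
```

View pics/c25.png

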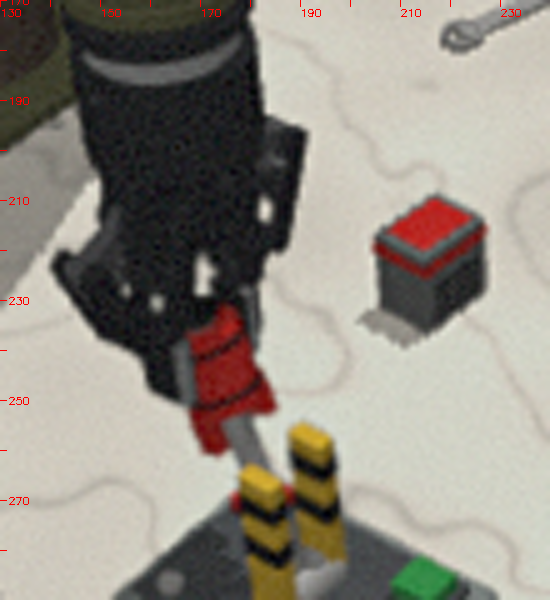

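{"op": "play_rows", "data": {"series": [{"grip": 1,"offset": [-2.2,7.5,0],"yaw": 0},{"grip": 1,"offset": [-4.1,15.5,0],"yaw": 0},{"grip": 1,"offset": [-5,22,0],"yaw": 0},{"grip": 1,"offset": [-5.4,24,0],"yaw": 0},{"grip": 1,"offset": [-5.4,24,0],"yaw": 0}]}}

```text
clock: 35.38
eef_pos: [515.4, -303.5, 176.7]
tcp_rot: [[0.002, 0.999, -0.046], [-0.009, -0.046, -0.999], [-1.0, 0.002, 0.009]]
wrist_force: [-3.6, -1.8, -5.2]
opening: 34.6
```

Run:
```python
from h import *
st()
grab('scene','scene20.png'); crop('scene20',130,170,110,120,5,'c26.png')
```

```text
t 35.38 pos [ 515.4 -303.5  176.7] th -1.617 q [-0.6   0.39  1.55 -0.01  1.2   1.02] F [-3.6 -1.8 -5.2] op 34.6
```

View pics/c26.png

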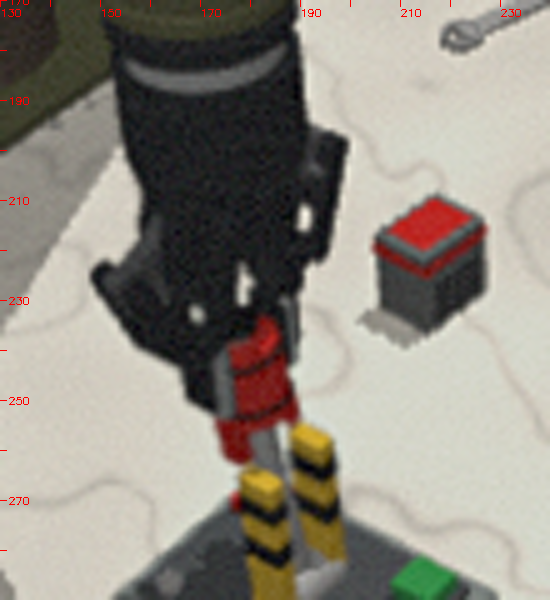

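{"op": "play_rows", "data": {"series": [{"grip": 1,"offset": [-0.7,6,0],"yaw": 0},{"grip": 1,"offset": [-1.1,12,0],"yaw": 0},{"grip": 1,"offset": [-1.2,18,0],"yaw": 0},{"grip": 1,"offset": [-1,25,0],"yaw": 0},{"grip": 1,"offset": [-0.5,31.3,0],"yaw": 0},{"grip": 1,"offset": [0.4,38,0],"yaw": 0},{"grip": 1,"offset": [1.5,44.5,0],"yaw": 0},{"grip": 1,"offset": [3.2,51,0],"yaw": 0},{"grip": 1,"offset": [4.9,57.4,0],"yaw": 0},{"grip": 1,"offset": [6.3,62,0],"yaw": 0},{"grip": 1,"offset": [6.3,62,0],"yaw": 0},{"grip": 1,"offset": [6.3,62,0],"yaw": 0}]}}

```text
clock: 36.92
eef_pos: [579.8, -306.7, 172.4]
tcp_rot: [[0.007, 0.999, -0.047], [-0.011, -0.047, -0.999], [-1.0, 0.008, 0.01]]
wrist_force: [4.3, -0.1, 3.6]
opening: -0.4
```

Run:
```python
from h import *
s=st();p=np.array(s['eef_pos'])+[0,0,11]
c,sn=np.cos(BP),np.sin(BP); d=p[:2]-BO; lx=c*d[0]+sn*d[1]; lz=p[2]-55
print('r',np.hypot(lx,lz),'ang',np.arctan2(lx,lz))
grab('scene','scene21.png'); crop('scene21',130,170,110,120,5,'c27.png')
```

```text
t 36.92 pos [ 579.8 -306.7  172.4] th -1.618 q [-0.55  0.46  1.43 -0.01  1.24  1.07] F [ 4.3 -0.1  3.6] op -0.4
r 136.30011888821772 ang 0.3428276123201532
```

View pics/c27.png

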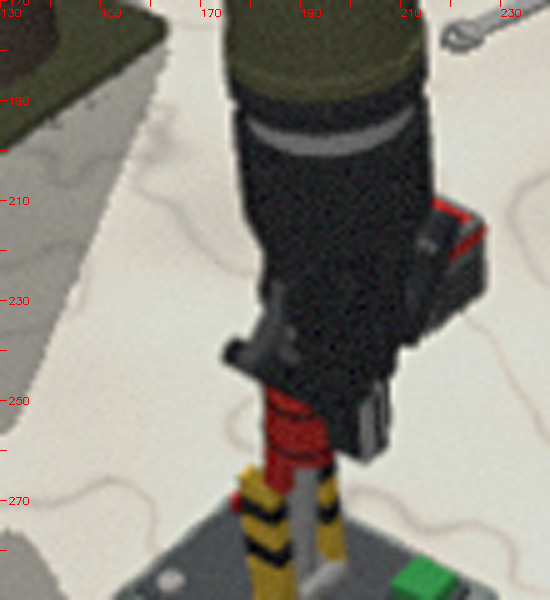

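The fingers slipped off the collar: they read fully shut, and the lever looks about upright with the collar up at the gate. I back off to look.

{"op": "play_rows", "data": {"series": [{"grip": 1,"offset": [-3,10,0],"yaw": 0},{"grip": 1,"offset": [-20,20,0],"yaw": 0},{"grip": 1,"offset": [-60,25,0],"yaw": 0},{"grip": 1,"offset": [-85,25,0],"yaw": 0},{"grip": 1,"offset": [-85,25,0],"yaw": 0}]}}

```text
clock: 37.6
eef_pos: [604.7, -307.4, 259.8]
tcp_rot: [[0.01, 0.999, -0.047], [-0.013, -0.047, -0.999], [-1.0, 0.011, 0.012]]
wrist_force: [0.1, -0.7, -0.4]
opening: 0.3
```

Run:
```python
from h import *
st()
grab('scene','scene22.png'); crop('scene22',130,170,110,120,5,'c28.png')
grab('top','top22.png'); crop('top22',320,150,80,70,7,'c29.png')
```

```text
t 37.60 pos [ 604.7 -307.4  259.8] th -1.618 q [-0.53  0.43  1.25 -0.01  1.44  1.09] F [ 0.1 -0.7 -0.4] op 0.3
```

View pics/c28.png

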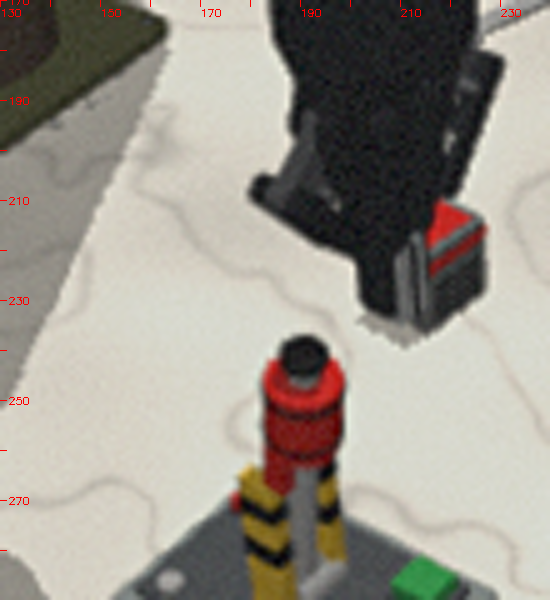

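View pics/c29.png

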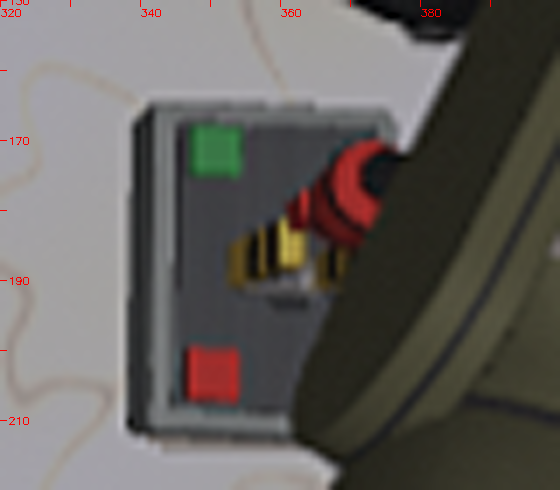

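Run:
```python
from h import *
s=Cam('scene22')
for a in np.arange(-.1,.4,.05):
    P=lambda r:(*fw(r*np.sin(a),0,BO,BP),55+r*np.cos(a))
    # collar top center, lower edge at lift 0/12
    print(round(a,2),[ (np.round((s.proj(P(r))-[130,170]+.5)*5)).astype(int).tolist() for r in(154,128,140,88,100)])
```

```text
-0.1 [[244, 318], [254, 366], [249, 344], [270, 437], [265, 416]]
-0.05 [[257, 323], [265, 370], [262, 349], [277, 440], [274, 420]]
0.0 [[271, 329], [276, 376], [274, 355], [285, 444], [282, 424]]
0.05 [[285, 336], [288, 382], [286, 361], [292, 448], [291, 428]]
0.1 [[299, 344], [299, 388], [299, 368], [300, 452], [300, 433]]
0.15 [[313, 352], [311, 395], [312, 376], [308, 457], [309, 439]]
0.2 [[327, 362], [322, 402], [324, 384], [315, 462], [317, 445]]
0.25 [[341, 371], [334, 411], [337, 393], [323, 468], [326, 451]]
0.3 [[355, 382], [345, 419], [350, 402], [331, 474], [335, 458]]
0.35 [[369, 393], [357, 428], [362, 412], [338, 480], [344, 465]]
```

The lever stands at about +0.12, with the collar resting up on the fins. I'll push it on towards +x with closed fingers from the -x side, so the collar can drop by itself past the gate.

Run:
```python
from h import *
x,y=fw(-42,0,BO,BP)
go((x,y,260,-1.62),(x,y,178,-1.62))
```

```text
t 37.70 pos [ 603.1 -306.6  256.5] th -1.618 q [-0.53  0.43  1.26 -0.01  1.44  1.09] F [-0.8 -0.2 -0.6] op 0.0
offset [  -4.1 -111.1    1. ] yaw 0.002 rows>=1.8
offset [  77.9 -111.6    0.2] yaw 0.002 rows>=2.2
```

{"op": "play_rows", "data": {"series": [{"grip": 1,"offset": [-6,-50,0],"yaw": 0},{"grip": 1,"offset": [-6,-100,1],"yaw": 0},{"grip": 1,"offset": [-4,-111,1],"yaw": 0},{"grip": 1,"offset": [-4,-111,1],"yaw": 0},{"grip": 1,"offset": [40,-111,0],"yaw": 0},{"grip": 1,"offset": [70,-111,0],"yaw": 0},{"grip": 1,"offset": [78,-111,0],"yaw": 0},{"grip": 1,"offset": [78,-111,0],"yaw": 0}]}}

```text
clock: 38.7
eef_pos: [493.5, -302.2, 177.4]
tcp_rot: [[0.005, 0.999, -0.046], [-0.009, -0.046, -0.999], [-1.0, 0.005, 0.009]]
wrist_force: [-0.7, 0.7, 0.4]
opening: -0.1
```

Run:
```python
from h import *
st()
grab('scene','scene23.png'); crop('scene23',130,170,110,120,5,'c30.png')
go(*[(*fw(a,0,BO,BP),178,-1.62) for a in(-18,0,9,14)])
```

```text
t 38.70 pos [ 493.5 -302.2  177.4] th -1.617 q [-0.62  0.36  1.59 -0.    1.18  1.  ] F [-0.7  0.7  0.4] op -0.1
t 38.75 pos [ 493.9 -302.5  178.4] th -1.617 q [-0.62  0.36  1.59 -0.01  1.18  1.  ] F [-0.8 -0.4  0.4] op 0.2
offset [ 0.5 22.1 -0.1] yaw 0.003 rows>=0.4
offset [ 0.6 40.1  0. ] yaw 0.003 rows>=0.6
offset [ 0.7 49.1  0. ] yaw 0.003 rows>=0.8
offset [ 0.7 54.1  0.1] yaw 0.003 rows>=0.9
```

View pics/c30.png

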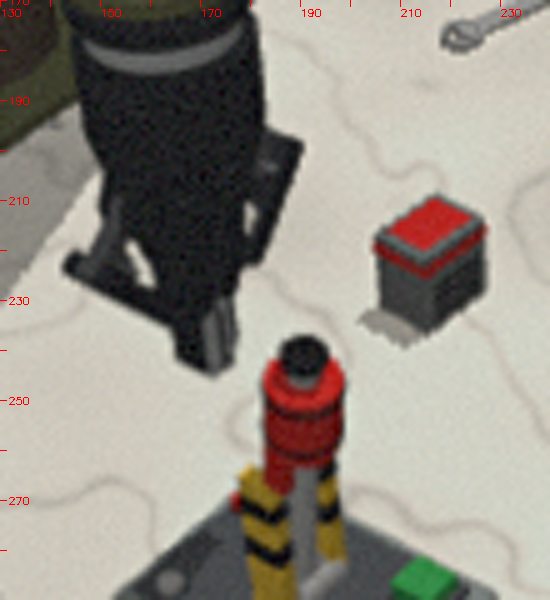

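Finger at (171,240), just behind the collar. Pushing toward +x.

{"op": "play_rows", "data": {"series": [{"grip": 1,"offset": [0,10,0],"yaw": 0},{"grip": 1,"offset": [0,20,0],"yaw": 0},{"grip": 1,"offset": [0,26,0],"yaw": 0},{"grip": 1,"offset": [0,32,0],"yaw": 0},{"grip": 1,"offset": [0,37,0],"yaw": 0},{"grip": 1,"offset": [0,42,0],"yaw": 0},{"grip": 1,"offset": [0,46,0],"yaw": 0},{"grip": 1,"offset": [0,46,0],"yaw": 0}]}}

```text
clock: 39.75
eef_pos: [540.4, -304.5, 178.4]
tcp_rot: [[0.007, 0.999, -0.046], [-0.01, -0.046, -0.999], [-1.0, 0.007, 0.009]]
wrist_force: [-0.2, 1.2, 0.5]
opening: 0.2
```

Run:
```python
from h import *
st()
grab('scene','scene24.png'); crop('scene24',130,170,110,120,5,'c31.png')
```

```text
t 39.75 pos [ 540.4 -304.5  178.4] th -1.617 q [-0.58  0.41  1.5  -0.    1.22  1.04] F [-0.2  1.2  0.5] op 0.2
```

View pics/c31.png

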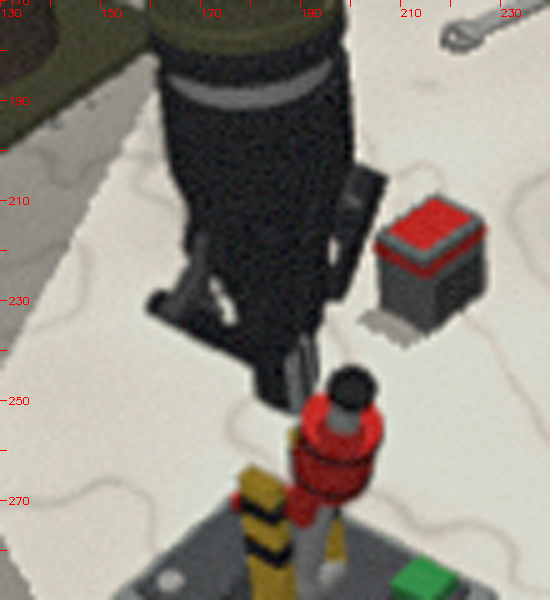

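{"op": "play_rows", "data": {"series": [{"grip": 1,"offset": [0,3,0],"yaw": 0},{"grip": 1,"offset": [0,6,0],"yaw": 0},{"grip": 1,"offset": [0,9,0],"yaw": 0},{"grip": 1,"offset": [0,9,0],"yaw": 0},{"grip": 1,"offset": [0,9,0],"yaw": 0}]}}

```text
clock: 40.42
eef_pos: [544.8, -304.6, 178.1]
tcp_rot: [[-0.002, 0.999, -0.046], [-0.009, -0.046, -0.999], [-1.0, -0.002, 0.009]]
wrist_force: [-10.9, -0.0, 4.4]
opening: -0.0
```

Run:
```python
from h import *
st()
grab('scene','scene25.png'); crop('scene25',130,170,110,120,5,'c32.png')
```

```text
t 40.42 pos [ 544.8 -304.6  178.1] th -1.617 q [-0.57  0.42  1.49 -0.01  1.23  1.05] F [-10.9  -0.    4.4] op -0.0
```

View pics/c32.png

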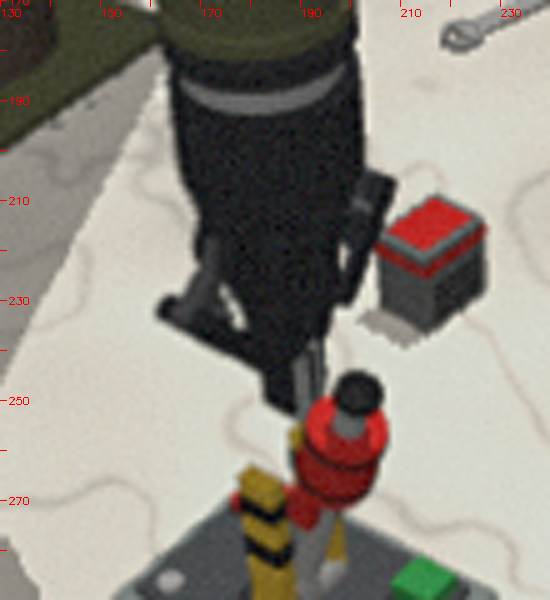

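Force rose to 11 N with the cap at (201,248): the lever is at its end. Backing off and checking.

{"op": "play_rows", "data": {"series": [{"grip": 1,"offset": [0,-10,0],"yaw": 0},{"grip": 1,"offset": [0,-30,0],"yaw": 0},{"grip": 1,"offset": [-30,-50,0],"yaw": 0},{"grip": 1,"offset": [-80,-80,0],"yaw": 0},{"grip": 1,"offset": [-100,-80,-60],"yaw": 0},{"grip": 1,"offset": [-100,-80,-120],"yaw": 0},{"grip": 1,"offset": [-100,-80,-180],"yaw": 0},{"grip": 1,"offset": [-100,-80,-220],"yaw": 0},{"grip": 1,"offset": [-100,-80,-220],"yaw": 0},{"grip": 1,"offset": [-100,-80,-220],"yaw": 0}]}}

```text
clock: 41.72
eef_pos: [475.7, -80.6, 276.7]
tcp_rot: [[-0.001, 0.999, -0.046], [-0.009, -0.046, -0.999], [-1.0, -0.0, 0.009]]
wrist_force: [0.7, -0.3, 0.0]
opening: 0.2
```

Run:
```python
from h import *
st()
grab('scene','scene26.png'); crop('scene26',130,170,110,120,5,'c33.png'); crop('scene26',240,170,110,90,6,'c35.png')
grab('top','top26.png'); crop('top26',320,150,80,70,7,'c34.png')
s=Cam('scene26');t=Cam('top26')
for a in np.arange(.24,.37,.04):
    P=lambda r:(*fw(r*np.sin(a),0,BO,BP),55+r*np.cos(a))
    print(round(a,2),[ (np.round((s.proj(P(r))-[130,170]+.5)*5)).astype(int).tolist() for r in(154,128,140)],[ (np.round((t.proj(P(r))-[320,150]+.5)*7)).astype(int).tolist() for r in(154,128,140)])
```

```text
t 41.73 pos [475.7 -80.6 276.7] th -1.616 q [-0.25  0.15  1.63 -0.01  1.36  1.37] F [ 0.7 -0.3  0. ] op 0.2
0.24 [[338, 369], [331, 409], [334, 391]] [[388, 126], [367, 152], [377, 140]]
0.28 [[349, 378], [341, 416], [345, 398]] [[387, 111], [366, 140], [375, 127]]
0.32 [[361, 386], [350, 423], [355, 406]] [[385, 97], [365, 129], [374, 114]]
0.36 [[372, 395], [359, 430], [365, 414]] [[383, 83], [363, 117], [373, 102]]
```

View pics/c33.png

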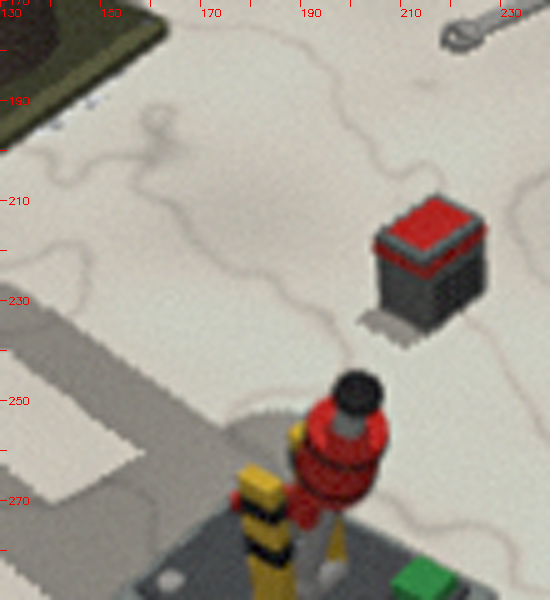

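View pics/c34.png

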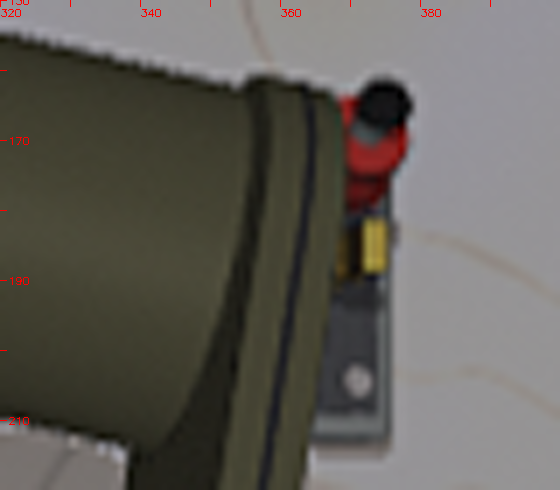

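View pics/c35.png

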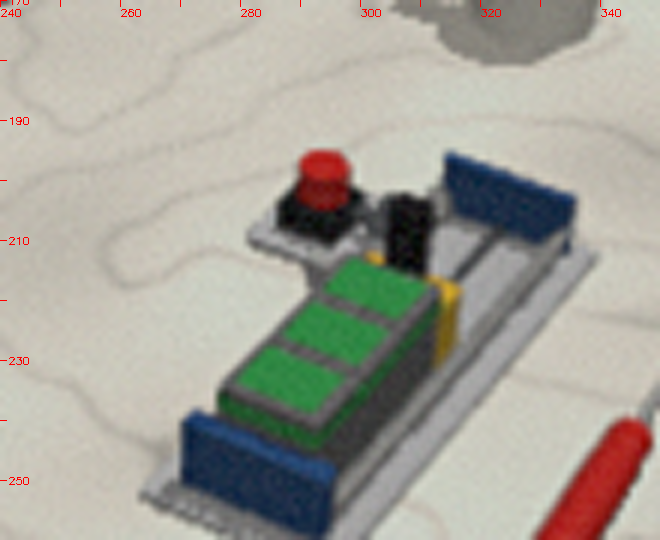

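Final view: the cap is at (201,248), which fits about 0.31–0.32 rad. The collar top is at (199,254), matching the collar-down radius of 128 mm. The row is tight between follower and end stop, and the reject hasn't moved. Handing in.

Run:
```python
from h import *
print(job.sign_off()); st()
```

```text
the job is handed in; nothing more can be done
None
the job is handed in; nothing more can be done
```

The job is handed in. As far as my last checks show, every step was completed and the end state is correct; the hand-in gave no verdict.

- **Follower and modules:** I pulled the follower back until its catch held it. Then I stood the three green modules that were present in the track. They measured at feeder y of about -77, -24 and +26 mm, with x within 1.5 mm and square to the track.
- **Release:** I pressed the red release, and the follower closed the row against the end stop. The last picture shows the row tight. I judged contact with the stop from pictures only.
- **Lever:** I lifted the collar about 15 mm and swung the lever with it up. Somewhere in the gate the fingers slipped off the collar. The lever was left at about +0.12 rad with the collar up on the fins, by my estimate from the picture. I don't know the collar's exact height at the moment of the slip. From there I pushed the lever on with closed fingers until the end stop resisted with about 11 N.
- **Last checks:** The lever fits about 0.31–0.32 rad, the collar top matches its down position, the reject module has not moved, and the robot is clear of everything. I did not re-measure the other bystanders. The run took about 42 s.

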